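Nip up a terminal screw and hold probe tweezers across the terminals

TASK

The element of a heater is to be measured at its open terminal box: first take the screwdriver out of the grey tool block and turn the slack terminal screw, the one next to the cable gland, clockwise until it stops, then put the screwdriver back upright in its hole and let go of it. Then take the probe tweezers out of the block by their grips, squeeze them against their spring until the two tips stand as far apart as the two terminal screws, and set the tips gently on the middle of the two screw heads, one tip on each. Finish while holding them there: tweezers upright in the gripper, gap steady, both sprung pins slightly pressed in; do not let go.

Things in the scene. Friction and masses are not known exactly. Their poses are not given: they have to be found in the camera images.
- tool_block: Fixed grey plastic block, 70 (x) x 150 (y) x 48 mm high on a foot 80 x 160 x 6 mm; origin at the centre of its underside, z up. In its top: a round hole, 15 mm across and 43 mm deep, at x = 0, y = +45 mm (screwdriver), and a slot 52 mm (along x) x 14 mm (along y), 43 mm deep, centred at x = 0, y = -45 mm (tweezers).
- driver: Loose stubby flat-blade screwdriver, black, about 60 g, standing in the round hole with its handle on the block. Origin on its axis at the handle's underside (48 mm above the bench in the block), z up, x along the blade's width (along the block's x at first). Handle 22 x 22 mm square, faces along x and y, z = 0 to 62 mm.
- driver_tip (a point): Middle of the end edge of the screwdriver's blade, 40 mm below its origin. The blade is 8.5 mm wide (x) and 1.8 mm thick (y); shank 6 mm thick.
- tweezers: Loose sprung probe tweezers, grey and black, about 60 g, standing heel up in the block's slot. Origin midway between the legs at the underside of the finger guards (which rest on the block, 48 mm above the bench); z up to the heel, whose top is at z = 69 mm; x is the line along which the legs close (along the block's x at first). Guards 4 mm thick.
- tweezers_grip (a point): Midway between the two grips, 25 mm above the tweezers' origin: hold here from above, fingers on the two x sides. The grips' flat outer faces, 14 mm wide, run from z = 4 to 46 mm; at this height they are 39 mm apart over the outside at rest, and 32 mm (faces parallel) when the tips are 20 mm apart.
- leg_a: Leg on the tweezers' +x side; origin at its hinge, 60 mm above the tweezers' origin and 7 mm from the middle. Spring 2 N m/rad, so about 6 N on each grip at a tip gap of 20 mm. The tip gap, 38 mm at rest, shrinks about 2.5 mm for each mm that the grips are pressed together, down to 3 mm: a hard grip shuts it, so set the finger opening.
- leg_b: The same leg on the -x side.
- pin_a: Sprung brass pin in the end of leg_a, with a flat head 5.4 mm across; it gives up to 5 mm along its length at 0.35 N per mm. Origin 8 mm above its tip.
- pin_b: The same pin in leg_b.
- tip_a (a point): Middle of the end face of pin_a, about 32 mm below the tweezers' origin.
- tip_b (a point): Middle of the end face of pin_b.
- terminal_box: Fixed grey metal box, open on top, 80 (x) x 100 (y) x 32 mm high, walls 4 mm; origin at the centre of its underside, z up. A round cable gland sticks out on its +y side. Inside, two slotted steel screws with heads 12 mm across at x = 0, y = +10 and -10 mm, tops 25.8 mm above the underside; slots 3.8 mm wide and 3.6 mm deep, right across the head.
- screw_left_top (a point): Middle of the top of the slack screw's head, next to the gland (y = +10 mm of the box).
- screw_right_top (a point): Middle of the top of the other screw's head (y = -10 mm of the box).
- screw_left (a joint): Turn of the slack screw in rad: 0 is fully tight (hard stop), negative is slack; grows clockwise seen from above. At 0 its slot lies along the box's x axis; at -1 it points 1 rad counterclockwise of that. It stays where it is left (friction 0.03 N m). The blade has play in the slot, about 0.25 rad each way, so turn the driver that much (and its slip in the grip) farther.
- screw_right (a joint): The same for the other screw, which is tight (0) at the start and must stay so.
- box_cover: The box's grey cover, 80 x 100 x 5 mm, loose on the bench to the left; origin at the centre of its underside. Leave it.
- screw_tin: Open round tin of screws, 62 mm across, 17 mm high. Leave it.
- loupe: Black eye loupe, 37 mm across, 34 mm high. Leave it.
- timer: White timer, 66 x 66 x 20 mm, to the right of the block. Leave it.
Mind the look-alikes: they are no part of the job. What is shaped like the tweezers but blue is not meant.

How it is judged:
By the outcome, as a careful person would: the job done as asked, in the order asked, and still so for the second after the job is handed in, while the arm keeps its last pose, push and grip.
It also fails if it takes over 64 s, if anything falls off the work surface, if the arm or the gripper's body presses on something with over 40 N, if the wrist force passes 120 N, or if a joint passes its speed limit or range.

ROBOT

A 6-joint arm with a two-finger parallel gripper is mounted at the origin on a cart in front of the work surface, level with it; the furniture and walls round the work are solid. World frame = base frame: x ahead of the robot, y to its left, z up, the work surface at z = 0. Lengths are in mm, angles in degrees, forces in N, time in s.
With the tool pointing down it reaches from about 275 to 975 mm from the base axis. Payload 8.4 kg.
Tool frame: the origin (TCP) lies between the finger pads; the fingertips stand 8 mm ahead of it and the grasp point (between the pads) lies 11 mm behind it; z points along the fingers, y is the line along which they close (so a half turn about z gives the same grasp; the last joint's range is limited). The gripper opens to 92 mm and grips with 3 to 60 N. Pads are 20 mm wide; open, the fingers measure 128 mm over their backs; the gripper's body (75 mm by 189 mm) begins 69 mm behind the grasp point.
Start: joints at [-76.054, 20.225, 93.587, -0, 66.188, -0.138], TCP at [152.081, -606.217, 222.583] pointing down, gripper open.
Joint ranges: [-150.9, 150.9], [-52.94, 120.26], [3.33, 152.33], [-74.26, 254.26], [0, 154.13], [-172.89, 172.89]. Speed limits (degrees/s): [127.2, 127.2, 159.86, 180, 180, 180].

INTERFACE

Orientations are given as [roll, pitch, yaw] about the fixed x, y, z axes, in that order (R = Rz(yaw) Ry(pitch) Rx(roll)).
In Python, from workcell import get_obs, get_image, finish_job, find_in, masks_of gives the robot as it stands.
- The arm moves only by the tool jog_arm, never from a script. Its argument "deltas" is a list of rows, each a list of 3 entries, a list of its own where there are three numbers: the turn, a rotation vector about the tool's x, y, z in rad, then the shift along the tool's x, y, z in m, then the closure, from 0 (fully open) to 1 (shut). A call has 1 to 8 rows; each row shifts and turns the commanded pose from where the row before left it, along the tool's axes as they then stand; what a row does not reach is not made up. A row lasts 1/12 s, in which the tool goes at most 41.7 mm and 7.16 degrees, less where a joint would pass 70% of its speed; a pose out of reach is approached as far as the arm can. A call is refused whole if a number of a shift passes 0.0417 or a number of a turn 0.125, either way. A call with a gripper value outside its range is refused whole. The fingers move at their own pace and stop on an object; "grip_force" is the grip in N (left out, the last holds). Time passes only in rows, so rows that do not move let the fingers close. It gives the time, the measured TCP pose, the force, the opening and the grip force at its end, in the units of the state.
- get_obs(): the state, without advancing time (a new reading comes with each control period).
- get_image(name): name is "scene" or "top" or "wrist"; returns a dict with "pixels" (400x640x3 uint8, blue, green, red), "fx", "fy", "cx", "cy" (pixels), "origin" and "orientation" of the camera in the world. Camera axes: x right, y up, looking along -z (the intrinsics and any distortion apply to the point x, -y, -z); pixel columns grow to the right and rows downward; lengths in mm; the calibration is good to about 2 mm. A picture is of the moment at which its call begins. There is no depth.
- finish_job(): hands the job in; it is judged then, once.
Trained networks look in the newest picture that a camera, given by its name, has taken for a name from the list of things; names that differ only in an ending like _2 or _b are one class to them, and where a whole thing is asked for, a point or a joint stands for the part that bears it (a point fixed in the world has none). Each returns a list of dicts, best first, with "p" (0 to 1); they miss things now and then, are a little off and sometimes report something else, mostly with a low value. They report only what shows in the picture. A call takes as long as a camera call. They do not tell look-alikes from the thing itself.
- find_in(camera, thing): "location" ([column, row] in pixels, amid what is visible of it).
- masks_of(camera, thing): "region" (400x640 bool, what is visible of it) and "location" ([column, row] in pixels, amid what is visible of it).
The state is a dict: "clock": time; "qpos": joint angles; "joint_velocities": joint speeds; "effort": joint torques, N m; "tcp_pos": TCP position; "eef_rot": TCP orientation; "force": force on the tool from outside, world axes, zero at the start; "moment": the same for the moment, N m; "width": opening from 0.0 (shut) to 1.0 (fully open); "gripper_force": force on a finger pad.
Only numpy, scipy, OpenCV 4.12 (cv2) and the standard library are available. Lean on these libraries where they do the work, as an engineer would, in place of code of your own. Each camera call takes 0.05 s, during which the arm holds its last target. There are 200 camera calls.

## Working session

There is one attempt and no reset: what is moved stays moved. The work goes in short steps, Python scripts to look and compute and a tool call to move; the robot and the scene stay as the last step left them, time stands still between calls to the robot, and variables do not carry over. Pictures are saved under pics/ and viewed, at most 10 in all, crops included, and the job is handed in when it is done.

Besides the shell and the picture viewer there is one more tool, called after "Call:" by a JSON object that holds its "api" and its "payload", one argument or row to a line. jog_arm: Moves the arm, as the interface text tells. Its arguments: {"type":"object","properties":{"deltas":{"type":"array"},"grip_force":{"type":"number"}},"required":["deltas"]}

```bash
mkdir -p pics; ls
cat > h.py <<'E'
import numpy as np, cv2
from scipy.spatial.transform import Rotation as R
from workcell import *
def Rm(o): 
    o=np.array(o,float)
    return o if o.shape==(3,3) else (R.from_quat(o) if o.size==4 else R.from_euler('xyz',o,degrees=True)).as_matrix()
def ray(im,uv):
    k=im.get('distortion'); 
    d=np.array([(uv[0]-im['cx'])/im['fx'],-(uv[1]-im['cy'])/im['fy'],-1.])
    return Rm(im['orientation'])@d
def at_z(im,uv,z):
    d=ray(im,uv);o=np.array(im['origin']);return (o+d*(z-o[2])/d[2]).round(1)
def proj(im,p):
    c=Rm(im['orientation']).T@(np.array(p,float)-np.array(im['origin']));return np.array([im['cx']+im['fx']*c[0]/-c[2],im['cy']-im['fy']*c[1]/-c[2]]).round(1)
E
python3 - <<'E'
from h import *
for n in ['scene','top']:
    im=get_image(n);cv2.imwrite(f'pics/{n}0.png',im['pixels']);print(n,{k:v for k,v in im.items() if k!='pixels'})
    for t in ['tool_block','driver','tweezers','terminal_box','screw_left_top','screw_right_top','timer','loupe','screw_tin','box_cover']:
        print(t,[(np.round(d['location'],1).tolist(),round(d['p'],2)) for d in find_in(n,t)])
print(get_obs())
E
```

```text
pics
scene {'fx': 437.20254605744736, 'fy': 437.20254605744736, 'cx': 321.0887433304265, 'cy': 202.0905921715171, 'origin': array([-582.29006363, -776.9669562 ,  719.26387979]), 'orientation': array([ 64.16640106,  -1.49465206, -54.17841046])}
tool_block [([383.0, 235.3], 0.63)]
driver []
tweezers [([322.2, 227.9], 0.75), ([391.8, 224.4], 0.66), ([379.9, 237.2], 0.34)]
terminal_box [([278.6, 203.9], 0.88)]
screw_left_top [([278.4, 203.5], 0.63)]
screw_right_top [([279.3, 202.8], 0.71)]
timer [([452.2, 277.7], 0.88)]
loupe [([280.4, 202.1], 0.44)]
screw_tin [([233.0, 203.9], 0.61), ([368.0, 210.4], 0.35)]
box_cover []
top {'fx': 472.77687881642765, 'fy': 472.77687881642765, 'cx': 316.65049006050407, 'cy': 210.4676009028545, 'origin': array([ 413.85790744,  -25.32499885, 1459.27528792]), 'orientation': array([  3.01155809,  -0.77529996, -88.39266725])}
tool_block [([375.8, 198.0], 0.88)]
driver [([362.4, 194.8], 0.44)]
tweezers [([391.1, 209.0], 0.68), ([394.5, 204.7], 0.63)]
terminal_box [([243.6, 205.7], 0.88)]
screw_left_top [([240.7, 202.4], 0.62), ([394.1, 203.9], 0.61)]
screw_rig
[... 174 characters left out ...]
 204.2], 0.58)]
{'clock': 1.1, 'qpos': array([-7.60543193e+01,  2.02245272e+01,  9.35866380e+01,  1.60159803e-03,
        6.61869402e+01, -1.37555793e-01]), 'joint_velocities': array([-0.01382989, -0.09967182,  0.00747355,  0.05934836, -0.04090578,
        0.02229131]), 'effort': array([-8.31250964e-04, -5.93770015e+01, -3.34574282e+01,  6.98795705e-02,
        1.54592854e-02, -4.01738112e-05]), 'tcp_pos': array([ 152.09348973, -606.22548974,  222.59475528]), 'eef_rot': array([ 1.79998102e+02, -1.46071889e-03,  1.40825899e+01]), 'force': array([ 0.00842381,  0.50235065, -0.08016026]), 'moment': array([-0.00818077,  0.01845021,  0.0419964 ]), 'gripper_force': 0.0, 'width': 1.0007142350523872}
```

Run:
```python
import cv2,numpy as np
a=cv2.imread('pics/top0.png')[130:280,120:520];cv2.imwrite('pics/c1.png',cv2.resize(a,(800,300),interpolation=2))
b=cv2.imread('pics/scene0.png')[130:330,180:500]
m=np.vstack([cv2.resize(a,(680,255),interpolation=2),cv2.resize(b,(680,345)[::1],interpolation=2)]);cv2.imwrite('pics/c.png',m)
from h import *
im=get_image('top')
for n,uv,z in [('block',(375.8,198),48),('box',(243.6,205.7),30),('drv',(362.4,194.8),110)]: print(n,at_z(im,uv,z))
```

```text
block [ 531.1 -218.6   48. ]
box [497.6 178.6  30. ]
drv [ 534.1 -171.4  110. ]
```

View pics/c.png

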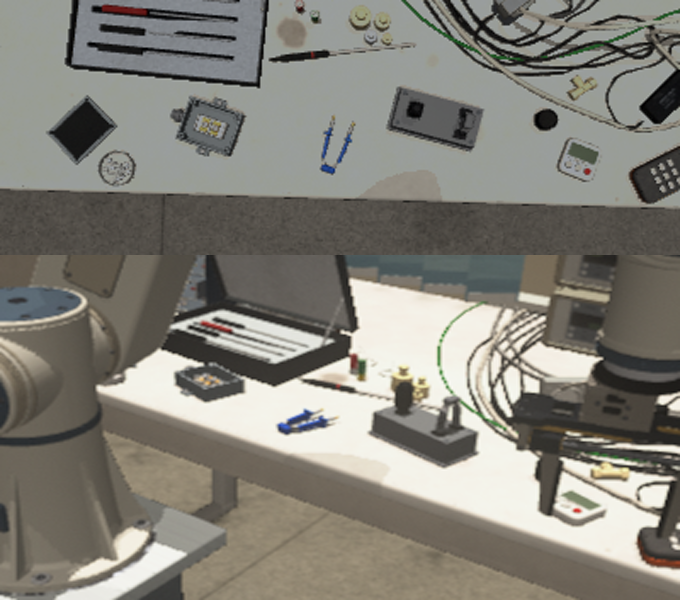

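```bash
cat >> h.py <<'E'
def plan(target,yaw=None,n=None,width=0,start=None,cap=0.040,nz=4):
    """rows (shift in axes before the row's turn) to go with tool down to target, yaw"""
    o=get_obs() if start is None else start; p=np.array(o['tcp_pos'],float); 
    M=R.from_euler('xyz',o['eef_rot'],degrees=True)
    T=R.from_euler('xyz',[180,0,o['eef_rot'][2] if yaw is None else yaw],degrees=True)
    rv=(M.inv()*T).as_rotvec(); d=(np.array(target)-p)/1000
    k=n or max(1,int(np.ceil(max(np.linalg.norm(d)/cap,np.linalg.norm(rv)/0.122))))
    r=(rv/k).round(4)
    print(k,'rows','from',p.round(1),np.round(o['eef_rot'],2),'->',target,yaw)
    for i in range(k):
        s=M.inv().apply(d/k).round(nz); print([r.tolist(),s.tolist(),width],end=', ' if (i+1)%8 else '\n'); M=M*R.from_rotvec(r)
    print()
E
python3 -c "
from h import *
plan([500,-200,300],78)"
```

```text
14 rows from [ 152.1 -606.2  222.6] [180.    -0.    14.08] -> [500, -200, 300] 78
[[0.0, -0.0, -0.0797], [0.0312, -0.0221, -0.0055], 0], [[0.0, -0.0, -0.0797], [0.0328, -0.0195, -0.0055], 0], [[0.0, -0.0, -0.0797], [0.0343, -0.0169, -0.0055], 0], [[0.0, -0.0, -0.0797], [0.0355, -0.0141, -0.0055], 0], [[0.0, -0.0, -0.0797], [0.0365, -0.0112, -0.0055], 0], [[0.0, -0.0, -0.0797], [0.0373, -0.0083, -0.0055], 0], [[0.0, -0.0, -0.0797], [0.0378, -0.0053, -0.0055], 0], [[0.0, -0.0, -0.0797], [0.0381, -0.0022, -0.0055], 0]
[[0.0, -0.0, -0.0797], [0.0382, 0.0008, -0.0055], 0], [[0.0, -0.0, -0.0797], [0.038, 0.0038, -0.0055], 0], [[0.0, -0.0, -0.0797], [0.0376, 0.0068, -0.0055], 0], [[0.0, -0.0, -0.0797], [0.0369, 0.0098, -0.0055], 0], [[0.0, -0.0, -0.0797], [0.036, 0.0127, -0.0055], 0], [[0.0, -0.0, -0.0797], [0.0349, 0.0156, -0.0055], 0],
```

Call:
{"api": "jog_arm", "payload": {
  "deltas": [
    [[0,0,-0.08],[0.031,-0.022,-0.0055],0],
    [[0,0,-0.08],[0.033,-0.0195,-0.0055],0],
    [[0,0,-0.08],[0.034,-0.017,-0.0055],0],
    [[0,0,-0.08],[0.0355,-0.014,-0.0055],0],
    [[0,0,-0.08],[0.0365,-0.011,-0.0055],0],
    [[0,0,-0.08],[0.037,-0.008,-0.0055],0],
    [[0,0,-0.08],[0.038,-0.005,-0.0055],0],
    [[0,0,-0.08],[0.038,-0.002,-0.0055],0]
  ]
}}

```text
clock: 1.82
tcp_pos: [351.7, -373.5, 267.1]
eef_rot: [180.0, 0.0, 51.0]
force: [1.2, -0.5, 0.2]
width: 0.998
gripper_force: 0.0
```

Call:
{"api": "jog_arm", "payload": {
  "deltas": [
    [[0,0,-0.08],[0.038,0.001,-0.0055],0],
    [[0,0,-0.08],[0.038,0.004,-0.0055],0],
    [[0,0,-0.08],[0.0375,0.007,-0.0055],0],
    [[0,0,-0.08],[0.037,0.01,-0.0055],0],
    [[0,0,-0.08],[0.036,0.013,-0.0055],0],
    [[0,0,-0.08],[0.035,0.0155,-0.0055],0],
    [[0,0,0],[0,0,0],0],
    [[0,0,0],[0,0,0],0]
  ]
}}

```text
clock: 2.48
tcp_pos: [501.1, -199.6, 299.7]
eef_rot: [180.0, 0.0, 78.4]
force: [-1.0, -0.5, -0.3]
width: 1.003
gripper_force: 0.0
```

Run:
```python
from h import *
im=get_image('wrist');cv2.imwrite('pics/w1.png',im['pixels']);print({k:v for k,v in im.items() if k!='pixels'})
for t in ['tool_block','driver','tweezers']:
        print(t,[(np.round(d['location'],1).tolist(),round(d['p'],2)) for d in find_in('wrist',t)])
for n,p in [('drv',(534,-171,110)),('block',(531,-218,48))]: print(n,proj(im,p))
```

```text
{'fx': 350.7305721717932, 'fy': 350.7305721717932, 'cx': 317.3988231783307, 'cy': 196.91979612708198, 'origin': array([ 516.97554852, -116.74544576,  461.74140816]), 'orientation': array([-17.11006791,  -0.03131209, -11.5523427 ])}
tool_block [([340.5, 171.7], 0.59)]
driver [([348.8, 143.9], 0.72)]
tweezers [([264.9, 21.0], 0.83), ([348.7, 226.3], 0.58), ([342.1, 169.3], 0.48)]
drv [344.7 141. ]
block [345.4 172.4]
```

View pics/w1.png

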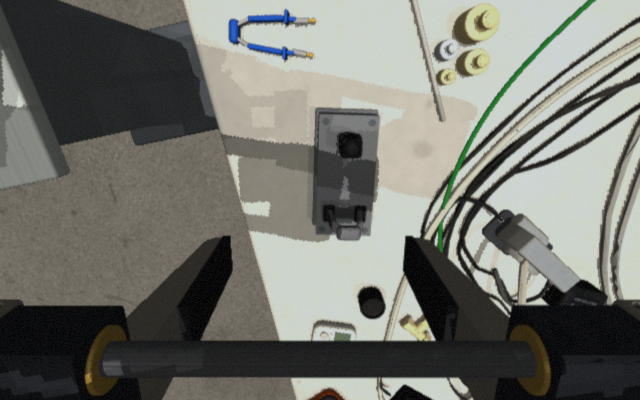

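```bash
cat >> h.py <<'E'
from scipy.optimize import minimize
def boxpts(l,w,z0,z1): return np.array([[sx*l/2,sy*w/2,z] for sx in(-1,1) for sy in(-1,1) for z in(z0,z1)])
def world(pts,q): return R.from_euler('z',q[2],degrees=True).apply(pts)+[q[0],q[1],0]
def sil(im,polys,q,s=4):
    m=np.zeros((400*s,640*s),np.uint8)
    for P in polys:
        uv=np.array([proj(im,p) for p in world(P,q)]); cv2.fillConvexPoly(m,cv2.convexHull((uv*s+s/2).astype(np.int32)),1)
    return cv2.resize(m.astype(np.float32),(640,400),interpolation=cv2.INTER_AREA)
def fit(im,mask,polys,q0):
    f=lambda q:np.abs(sil(im,polys,q)-mask).sum()
    s=np.array([q0]+[np.array(q0)+d for d in([8,0,0],[0,8,0],[0,0,5])])
    r=minimize(f,q0,method='Nelder-Mead',options=dict(initial_simplex=s,xatol=.05,fatol=.5)); print('fit',r.x.round(2),'cost',r.fun,'area',mask.sum()); return r.x
def drawfit(im,polys,q):
    v=im['pixels'].copy()
    for P in polys:
        uv=np.array([proj(im,p) for p in world(P,q)]); cv2.polylines(v,[cv2.convexHull(uv.round().astype(np.int32))],True,(0,255,0),1)
    return v
E
python3 - <<'E'
from h import *
im=get_image('wrist')
mk=masks_of('wrist','tool_block')[0]['region'].astype(np.uint8)
dm=masks_of('wrist','driver')[0]['region'].astype(np.uint8)
tm=[t for t in masks_of('wrist','tweezers')]
for t in tm: print(t['location'],t['p'],t['region'].sum())
tmk=[t for t in tm if t['location'][1]>200][0]['region'].astype(np.uint8)
u=((mk|dm|tmk)>0).astype(np.float32)
B=[boxpts(80,160,0,6),boxpts(70,150,6,48)]
D=world(boxpts(22,22,48,110),[0,45,0]);T=world(boxpts(14,14,48,117),[0,-45,0])
q=fit(im,cv2.morphologyEx((mk|dm|tmk),cv2.MORPH_CLOSE,np.ones((9,9))).astype(np.float32),B+[D,T],[531,-218,-12])
q2=fit(im,dm.astype(np.float32),[D],q)
print('driver',world(np.array([[0,45,0]]),q),world(np.array([[0,45,0]]),q2),'tw',world(np.array([[0,-45,0]]),q))
v=drawfit(im,B+[D,T],q);cv2.imwrite('pics/w1b.png',cv2.resize(v[90:260,280:420],None,fx=3.5,fy=3.5,interpolation=2))
E
```

```text
[264.8, 18.0] 0.96 1251
[353.0, 220.6] 0.82 842
fit [ 530.5  -224.13  -13.03] cost 151.1875 area 7981.0
fit [ 530.7  -222.66  -11.48] cost 96.125 area 606.0
driver [[ 540.64507417 -180.29110152    0.        ]] [[ 539.66043372 -178.56094859    0.        ]] tw [[ 520.3488712  -267.97270817    0.        ]]
```

View pics/w1b.png

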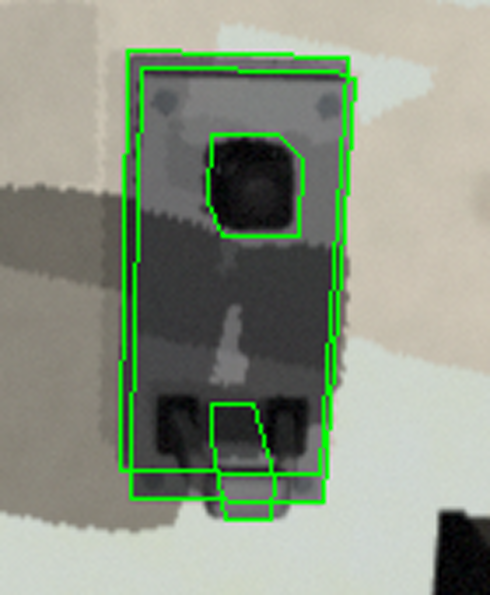

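Run:
```python
from h import *
plan([539.5,-179.5,160],78.2,width=0.5)
plan([539.5,-179.5,79],78.2,width=0.5,start=dict(tcp_pos=[539.5,-179.5,160],eef_rot=[180,0,78.2]))
```

```text
4 rows from [ 499.5 -201.8  299.5] [-179.99    0.     78.15] -> [539.5, -179.5, 160] 78.2
[[-0.0, 0.0, -0.0002], [0.0075, 0.0086, 0.0349], 0.5], [[-0.0, 0.0, -0.0002], [0.0075, 0.0086, 0.0349], 0.5], [[-0.0, 0.0, -0.0002], [0.0075, 0.0086, 0.0349], 0.5], [[-0.0, 0.0, -0.0002], [0.0075, 0.0086, 0.0349], 0.5], 
3 rows from [ 539.5 -179.5  160. ] [180.    0.   78.2] -> [539.5, -179.5, 79] 78.2
[[0.0, 0.0, 0.0], [0.0, -0.0, 0.027], 0.5], [[0.0, 0.0, 0.0], [0.0, -0.0, 0.027], 0.5], [[0.0, 0.0, 0.0], [0.0, -0.0, 0.027], 0.5],
```

Call:
{"api": "jog_arm", "payload": {
  "deltas": [
    [[0,0,0],[0.0075,0.0086,0.035],0.5],
    [[0,0,0],[0.0075,0.0086,0.035],0.5],
    [[0,0,0],[0.0075,0.0086,0.035],0.5],
    [[0,0,0],[0.0075,0.0086,0.035],0.5],
    [[0,0,0],[0,0,0],0.5],
    [[0,0,0],[0,0,0],0.5],
    [[0,0,0],[0,0,0],0.5]
  ]
}}

```text
clock: 3.47
tcp_pos: [540.2, -179.3, 161.0]
eef_rot: [179.9, 0.0, 78.2]
force: [0.5, 0.9, 0.6]
width: 0.517
gripper_force: 0.0
```

Run:
```python
from h import *
im=get_image('wrist');
D=world(boxpts(22,22,48,110),[0,45,0])
q=[530.7,-223,-11.8]
B=[boxpts(70,150,48,48),boxpts(80,160,0,6)]
v=drawfit(im,B+[D],q);cv2.imwrite('pics/w2.png',v)
print(get_obs()['tcp_pos'],get_obs()['eef_rot'],get_obs()['width'])
dm=masks_of('wrist','driver')[0];print(dm['p'],dm['region'].sum())
fit(im,dm['region'].astype(np.float32),[boxpts(22,22,48,110)],[539.5,-179.5,-11.8])
```

```text
[ 540.60134319 -179.51603067  161.73502825] [1.79852031e+02 2.59121316e-02 7.82265782e+01] 0.5026671977496934
0.8 1516
fit [ 540.43 -177.43  -13.04] cost 321.125 area 1516.0
```

View pics/w2.png

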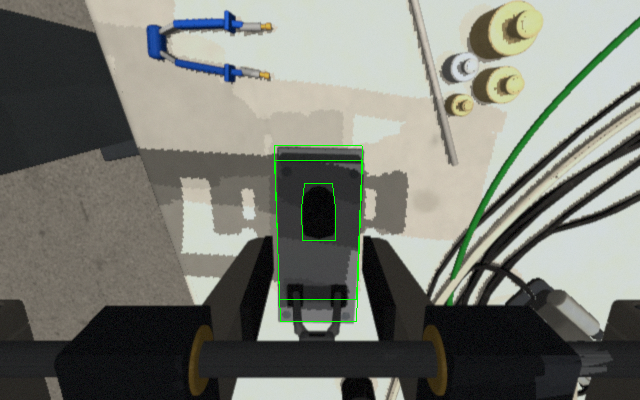

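Call:
{"api": "jog_arm", "payload": {
  "deltas": [
    [[0,0,0],[0,0,0.028],0.5],
    [[0,0,0],[0,0,0.028],0.5],
    [[0,0,0],[0,0,0.026],0.5],
    [[0,0,0],[0,0,0],0.5],
    [[0,0,0],[0,0,0],0.8],
    [[0,0,0],[0,0,0],0.9],
    [[0,0,0],[0,0,0],0.9],
    [[0,0,0],[0,0,0],0.9]
  ],
  "grip_force": 30
}}

```text
clock: 4.23
tcp_pos: [541.1, -179.1, 79.6]
eef_rot: [179.8, 0.0, 78.2]
force: [-0.8, -0.5, 11.3]
width: 0.241
gripper_force: 29.9
```

Call:
{"api": "jog_arm", "payload": {
  "deltas": [
    [[0,0,0],[0,0,0],0.9],
    [[0,0,0],[0,0,0],0.9]
  ]
}}

```text
clock: 4.4
tcp_pos: [541.1, -179.1, 79.6]
eef_rot: [179.8, 0.0, 78.3]
force: [-1.5, -1.1, 7.9]
width: 0.238
gripper_force: 30.0
```

Run:
```python
from h import *
s=dict(tcp_pos=[541.1,-179.1,145],eef_rot=[180,0,78.3])
plan([480,105,165],85,width=0.9,start=s)
```

```text
8 rows from [ 541.1 -179.1  145. ] [180.    0.   78.3] -> [480, 105, 165] 85
[[0.0, 0.0, -0.0146], [0.0332, -0.0147, -0.0025], 0.9], [[0.0, 0.0, -0.0146], [0.0334, -0.0142, -0.0025], 0.9], [[0.0, 0.0, -0.0146], [0.0336, -0.0137, -0.0025], 0.9], [[0.0, 0.0, -0.0146], [0.0338, -0.0132, -0.0025], 0.9], [[0.0, 0.0, -0.0146], [0.034, -0.0127, -0.0025], 0.9], [[0.0, 0.0, -0.0146], [0.0342, -0.0122, -0.0025], 0.9], [[0.0, 0.0, -0.0146], [0.0344, -0.0117, -0.0025], 0.9], [[0.0, 0.0, -0.0146], [0.0346, -0.0112, -0.0025], 0.9]
```

Call:
{"api": "jog_arm", "payload": {
  "deltas": [
    [[0,0,0],[0,0,-0.015],0.9],
    [[0,0,0],[0,0,-0.03],0.9],
    [[0,0,0],[0,0,-0.03],0.9]
  ]
}}

```text
clock: 4.65
tcp_pos: [539.4, -178.4, 153.5]
eef_rot: [-179.9, -0.0, 78.3]
force: [0.5, -0.1, -0.5]
width: 0.236
gripper_force: 30.0
```

Call:
{"api": "jog_arm", "payload": {
  "deltas": [
    [[0,0,-0.015],[0.02,-0.008,-0.002],0.9],
    [[0,0,-0.015],[0.0335,-0.0142,0],0.9],
    [[0,0,-0.015],[0.0335,-0.0137,0],0.9],
    [[0,0,-0.015],[0.034,-0.0132,0],0.9],
    [[0,0,-0.015],[0.034,-0.0127,0],0.9],
    [[0,0,-0.015],[0.034,-0.0122,0],0.9],
    [[0,0,-0.015],[0.0345,-0.0117,0],0.9],
    [[0,0,-0.015],[0.0345,-0.0112,0],0.9]
  ]
}}

```text
clock: 5.32
tcp_pos: [482.2, 92.7, 155.6]
eef_rot: [179.9, -0.0, 85.2]
force: [1.0, -0.3, -0.6]
width: 0.24
gripper_force: 30.0
```

Call:
{"api": "jog_arm", "payload": {
  "deltas": [
    [[0,0,0],[0.013,-0.003,0],0.9],
    [[0,0,0],[0,0,0],0.9],
    [[0,0,0],[0,0,0],0.9],
    [[0,0,0],[0,0,0],0.9]
  ]
}}

```text
clock: 5.65
tcp_pos: [481.0, 103.7, 155.1]
eef_rot: [180.0, 0.0, 85.1]
force: [0.2, -0.4, -0.0]
width: 0.237
gripper_force: 30.0
```

Run:
```python
from h import *
im=get_image('wrist');cv2.imwrite('pics/w3raw.png',im['pixels']);
print({k:v for k,v in im.items() if k!='pixels'})
np.save('im3.npy',im,allow_pickle=True)
for t in ['terminal_box','screw_left_top','screw_right_top','driver','driver_tip']:
    print(t,[(np.round(d['location'],1).tolist(),round(d['p'],2)) for d in find_in('wrist',t)])
print(get_obs()['tcp_pos'],get_obs()['eef_rot'])
c=[int(v) for v in proj(im,[497,178,26])];print(c)
x0=max(0,min(c[0]-85,470));y0=max(0,min(c[1]-70,260));print(x0,y0)
cv2.imwrite('pics/w3.png',cv2.resize(im['pixels'][y0:y0+140,x0:x0+170],None,fx=4,fy=4,interpolation=2))
```

```text
{'fx': 350.7305721717932, 'fy': 350.7305721717932, 'cx': 317.3988231783307, 'cy': 196.91979612708198, 'origin': array([487.0709183 , 187.95690653, 317.02093992]), 'orientation': array([-17.10845567,  -0.05404962,  -4.84674632])}
terminal_box [([341.5, 84.7], 0.77)]
screw_left_top [([343.0, 86.9], 0.97), ([334.5, 110.0], 0.21)]
screw_right_top [([342.1, 88.8], 0.83)]
driver [([316.4, 270.4], 0.63)]
driver_tip [([315.8, 271.8], 0.9)]
[480.76859272 103.52700751 154.59154164] [1.79999996e+02 2.72254583e-03 8.50623033e+01]
[330, 100]
245 30
```

View pics/w3.png

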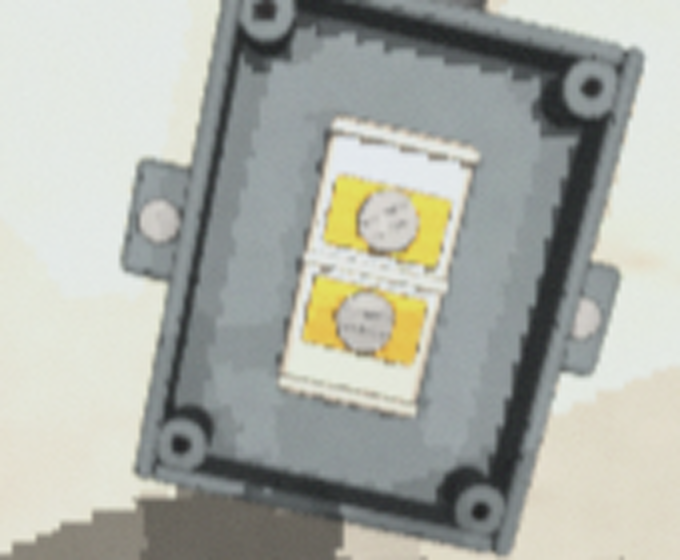

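Run:
```python
from h import *
im=np.load('im3.npy',allow_pickle=True).item()
a=at_z(im,(341.6,84.9),25.8);b=at_z(im,(336.4,109.9),25.8);d=a-b
print(a,b,np.linalg.norm(d),'box yaw',np.degrees(np.arctan2(-d[0],d[1])))
g=cv2.cvtColor(im['pixels'],cv2.COLOR_BGR2GRAY)
mk=masks_of('wrist','terminal_box')[0]['region'].astype(np.float32)
# rim corners (crop px -> px) at z=32
for c in [(640,52),(507,552),(138,470),(228,0)]: 
    u=((c[0]+.5)/4-.5+245,(c[1]+.5)/4-.5+30); print(at_z(im,u,32))
# rectified zoom of the screws, 0.1 mm/px, aligned with world: right=-? keep image frame
s=[cv2.resize(im['pixels'][int(v)-11:int(v)+12,int(u)-11:int(u)+12],(400,400),interpolation=cv2.INTER_CUBIC) for u,v in [(341.6,84.9),(336.4,109.9)]]
o=np.hstack(s);o=cv2.convertScaleAbs(o,alpha=2.0,beta=-170);cv2.imwrite('pics/w3s.png',o)
print('tip',at_z(im,(315.8,271.8),85))
```

```text
[506.7 189.4  25.8] [501.3 170.5  25.8] 19.656296701057396 box yaw -15.945395900922788
[555.2 215.5  32. ]
[526.7 122.   32. ]
[452.4 145.4  32. ]
[479.2 230.8  32. ]
tip [475.2  59.   85. ]
```

View pics/w3s.png

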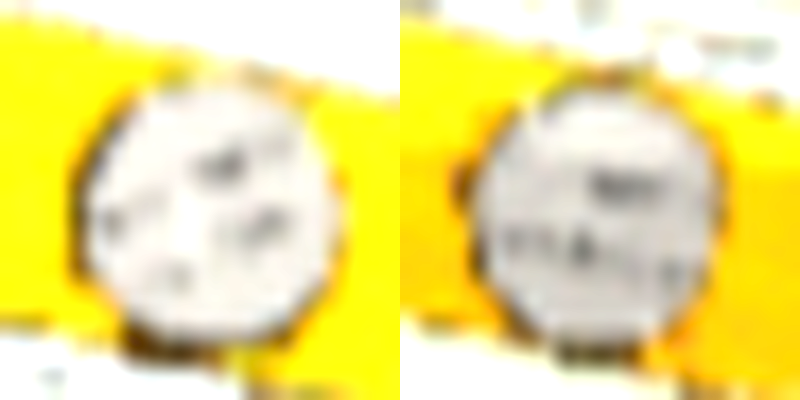

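Run:
```python
from h import *
plan([506.8,189.9,108],112,width=0.9)
```

```text
4 rows from [480.7 103.6 154.6] [-180.      0.     85.07] -> [506.8, 189.9, 108] 112
[[-0.0, 0.0, -0.1175], [0.022, 0.0046, 0.0116], 0.9], [[-0.0, 0.0, -0.1175], [0.0214, 0.0072, 0.0116], 0.9], [[-0.0, 0.0, -0.1175], [0.0204, 0.0096, 0.0116], 0.9], [[-0.0, 0.0, -0.1175], [0.0191, 0.012, 0.0116], 0.9],
```

Call:
{"api": "jog_arm", "payload": {
  "deltas": [
    [[0,0,-0.1175],[0.022,0.0046,0.0116],0.9],
    [[0,0,-0.1175],[0.0214,0.0072,0.0116],0.9],
    [[0,0,-0.1175],[0.0204,0.0096,0.0116],0.9],
    [[0,0,-0.1175],[0.0191,0.012,0.0116],0.9],
    [[0,0,0],[0,0,0],0.9],
    [[0,0,0],[0,0,0],0.9],
    [[0,0,0],[0,0,0],0.9],
    [[0,0,0],[0,0,0],0.9]
  ]
}}

```text
clock: 6.67
tcp_pos: [506.4, 189.8, 108.6]
eef_rot: [180.0, 0.0, 111.9]
force: [-0.1, -0.1, -0.6]
width: 0.236
gripper_force: 30.0
```

Run:
```python
from h import *
im=get_image('wrist');np.save('im4.npy',im,allow_pickle=True)
o=get_obs();print(o['tcp_pos'],o['eef_rot'],o['force'])
p=o['tcp_pos'];c=proj(im,[p[0],p[1],p[2]-71.6]);print('tip exp',c,'screws',proj(im,[506.8,189.9,25.8]),proj(im,[501.2,171.2,25.8]))
print([(d['location'],d['p']) for d in find_in('wrist','driver_tip')],[(d['location'],d['p']) for d in find_in('wrist','screw_left_top')])
x,y=int(c[0])-50,int(c[1])-55
print(x,y);cv2.imwrite('pics/w4.png',cv2.resize(im['pixels'][y:y+100,x:x+100],(600,600),interpolation=2))
```

```text
[506.57796972 189.78114801 108.73688888] [1.79972010e+02 7.07507356e-03 1.11933664e+02] [ 0.63354251 -0.22048171 -0.00490837]
tip exp [318.1 214.4] screws [318.4 209.1] [302.1 228.3]
[] [([312.9, 195.4], 0.93), ([319.9, 209.6], 0.27)]
268 159
```

View pics/w4.png

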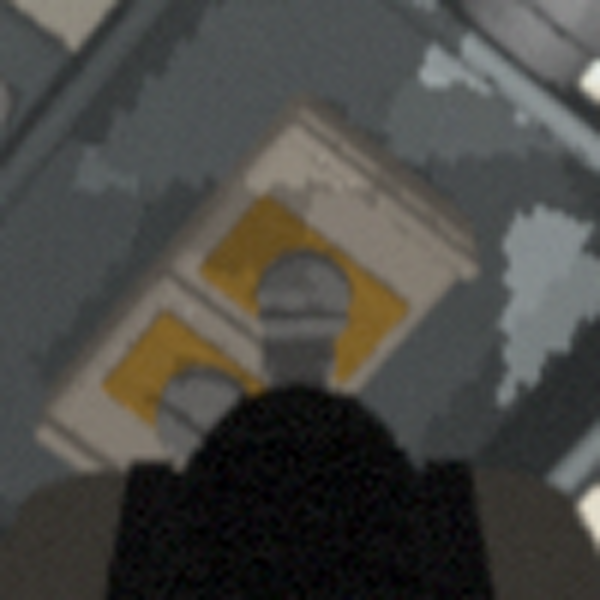

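Run:
```python
from h import *
im=np.load('im4.npy',allow_pickle=True).item();g=cv2.cvtColor(im['pixels'],cv2.COLOR_BGR2GRAY).astype(int)
print(g[198:226,308:330])
p=np.array([506.6,189.8,37.1]);f=R.from_euler('z',111.9,degrees=True).apply([.9,0,0]);s=R.from_euler('z',21.9,degrees=True).apply([4.25,0,0])
print(proj(im,p+f+s),proj(im,p+f-s),proj(im,p-f))
c=np.array([506.8,189.9,25.8])
for k in(6,1.9,-1.9,-6):print(k,proj(im,c+f/.9*k))
```

```text
[[ 79  80  81  81  81  82  78  79  81  84  86  97  93  94 108 121 122 125
  123 126 126 124]
 [ 79  82  79  80  81  78  80  81  80  81  85  88  89  93  97 101 111 122
  122 125 124 123]
 [ 79  80  79  80  80  81  79  73  74  75  76  74  80  87  84  85  93 109
  119 125 123 124]
 [ 81  81  79  80  79  77  72  67  68  67  64  66  67  71  72  81  88  92
  106 120 124 124]
 [ 80  84  81  79  78  78  68  66  67  75  75  76  76  72  67  75  86  92
   96 108 121 121]
 [ 84  89  84  80  75  69  67  75  75  79  77  82  90  86  82  74  76  90
   96  98 104 113]
 [ 90  97  89  76  70  74  77  78  79  79  80  91  94  94  92  86  76  81
   99  97  95  94]
 [ 94  99  92  74  74  80  78  77  80  77  78  86  96  92  94  95  84  75
   91 100  99  93]
 [ 96  94  87  72  77  78  80  82  78  77  81  82  85  94  95  96  93  89
   84 101 101  97]
 [ 97  90  78  83  86  86  85  86  88  88  85  86  86  95  94  95  95  92
   85  98 103 101]
 [ 96  89  83  95  93  92  91  94  97  95  94  87  94  93  95  97  95  96
   90  99 101 104]
 [103  94  90  93  93  86  88  93  95  97  92  82  84  85  95  94  95  98
   
[... 916 characters left out ...]
89  99  96
   95  99 107 113]
 [ 95 104 114  98  77  73  64  64  60  62  63  61  64  67  83  96  98  96
   97 101 115 115]
 [ 80  89  98  95  89  71  60  58  61  60  55  60  59  64  85 103 102 101
  104 114 116 102]
 [ 76  84  88  85  89  69  59  51  47  46  47  51  51  57  84 112 106 105
  114 116 109  89]
 [ 71  85  92  76  65  50  39  38  26  24  24  33  34  43  69  96  97 111
  115 110  90  76]
 [ 52  64  65  47  31  23  17  15   9  14  13  10  11  21  37  58  62  80
   82  84  75  77]
 [ 31  31  26  18  14  16  14  13  15  16  15  13  10  16   8  19  25  30
   34  47  66  74]]
[324.1 213.2] [312.1 213.2] [318.1 215.6]
6 [318.4 201.4]
1.9 [318.4 206.7]
-1.9 [318.4 211.5]
-6 [318.4 216.7]
```

Call:
{"api": "jog_arm", "payload": {
  "deltas": [
    [[0,0,0],[0.0011,0.0004,0.004],0.9],
    [[0,0,0],[0,0,0.004],0.9],
    [[0,0,0],[0,0,0.002],0.9],
    [[0,0,0],[0,0,0.001],0.9],
    [[0,0,0],[0,0,0.001],0.9],
    [[0,0,0],[0,0,0],0.9]
  ]
}}

```text
clock: 7.32
tcp_pos: [506.4, 191.7, 95.9]
eef_rot: [-180.0, 0.0, 112.1]
force: [-0.2, -0.5, -0.5]
width: 0.235
gripper_force: 30.0
```

Call:
{"api": "jog_arm", "payload": {
  "deltas": [
    [[0,0,0],[0,0,0.0007],0.9],
    [[0,0,0],[0,0,0.0007],0.9],
    [[0,0,0],[0,0,0],0.9]
  ]
}}

```text
clock: 7.57
tcp_pos: [506.6, 191.7, 94.7]
eef_rot: [180.0, 0.0, 112.1]
force: [0.6, -0.3, 0.2]
width: 0.238
gripper_force: 30.0
```

Call:
{"api": "jog_arm", "payload": {
  "deltas": [
    [[0,0,0.1],[0,0.0001,0.0002],0.9],
    [[0,0,0.1],[0,0.0001,0],0.9],
    [[0,0,0.1],[0,0.0001,0],0.9],
    [[0,0,0.1],[0,0.0001,0],0.9],
    [[0,0,0.1],[0,0.0001,0],0.9],
    [[0,0,0],[0,0,0],0.9]
  ]
}}

```text
clock: 8.07
tcp_pos: [507.4, 191.3, 94.7]
eef_rot: [179.9, 0.0, 83.2]
force: [2.1, -4.1, -0.2]
width: 0.237
gripper_force: 30.0
```

```bash
python3 -c "
from h import *
o=get_obs();print(o['moment'],o['force'],o['eef_rot'],o['tcp_pos'],o['width'])"
```

```text
[-1.17196142 -0.61222406  0.02713853] [ 2.12119672 -4.1073783  -0.15054483] [1.79949696e+02 4.47143199e-02 8.31880323e+01] [507.39203526 191.31744391  94.71847974] 0.23677867264989041
```

Call:
{"api": "jog_arm", "payload": {
  "deltas": [
    [[0,0,0.1],[0,0.0001,0],0.9],
    [[0,0,0.1],[0,0.0001,0],0.9],
    [[0,0,0.1],[0,0.0001,0],0.9],
    [[0,0,0],[0,0,0],0.9]
  ]
}}

```text
clock: 8.4
tcp_pos: [507.9, 191.2, 94.7]
eef_rot: [179.9, 0.0, 66.1]
force: [2.3, -6.6, -0.2]
width: 0.239
gripper_force: 30.0
```

```bash
python3 -c "
from h import *
o=get_obs();print(o['moment'],o['force'],o['eef_rot'],o['tcp_pos'],o['width'])"
```

```text
[-1.29703932 -0.76292936  0.07336854] [ 2.2686215  -6.62428855 -0.23318132] [1.79921363e+02 1.79633121e-02 6.61138233e+01] [507.86408842 191.24270573  94.72893594] 0.23893998446401163
```

Call:
{"api": "jog_arm", "payload": {
  "deltas": [
    [[0,0,0.1],[-0.0003,0.0001,0],0.9],
    [[0,0,0.1],[-0.0002,0.0001,0],0.9],
    [[0,0,0],[0,0,0],0.9]
  ]
}}

```text
clock: 8.65
tcp_pos: [508.0, 190.9, 94.8]
eef_rot: [179.9, -0.0, 54.7]
force: [3.0, -3.9, -1.6]
width: 0.238
gripper_force: 30.0
```

```bash
python3 -c "
from h import *
o=get_obs();print(o['moment'],o['force'],o['eef_rot'],o['tcp_pos'],o['width'])"
```

```text
[-1.11605697 -0.85963198  0.06812671] [ 3.00208427 -3.8543927  -1.62532577] [ 1.79908977e+02 -3.23090744e-02  5.46500773e+01] [508.04704967 190.87556997  94.77248323] 0.23787326341198606
```

Call:
{"api": "jog_arm", "payload": {
  "deltas": [
    [[0,0,0.08],[0,0.0001,0],0.9],
    [[0,0,0.08],[0,0.0001,0],0.9],
    [[0,0,0],[0,0,0],0.9]
  ]
}}

```text
clock: 8.9
tcp_pos: [508.3, 190.7, 94.8]
eef_rot: [179.9, -0.0, 45.6]
force: [2.8, -4.7, -1.5]
width: 0.236
gripper_force: 30.0
```

```bash
python3 -c "
from h import *
o=get_obs();print(o['moment'],o['force'],o['eef_rot'],o['tcp_pos'],o['width'])"
```

```text
[-1.150852   -0.86539013  0.05178959] [ 2.84299047 -4.67806219 -1.45688169] [ 1.79907718e+02 -4.73795456e-02  4.55578519e+01] [508.28508412 190.74534386  94.80398938] 0.23577685163614645
```

Call:
{"api": "jog_arm", "payload": {
  "deltas": [
    [[0,0,0.1],[0,0.0001,0],0.9],
    [[0,0,0.1],[0,0.0001,0],0.9],
    [[0,0,0],[0,0,0],0.9]
  ]
}}

```text
clock: 9.15
tcp_pos: [508.3, 190.5, 94.8]
eef_rot: [179.9, -0.1, 34.0]
force: [3.4, -5.0, -1.5]
width: 0.238
gripper_force: 30.0
```

```bash
python3 -c "
from h import *
o=get_obs();print(o['moment'],o['force'],o['eef_rot'],o['tcp_pos'],o['width'])"
```

```text
[-1.27582954 -0.8032841   0.04592824] [ 3.36624263 -5.0115225  -1.48372301] [ 1.79916430e+02 -5.13877397e-02  3.40333737e+01] [508.31766326 190.49790137  94.78659882] 0.23835360714719123
```

Call:
{"api": "jog_arm", "payload": {
  "deltas": [
    [[0,0,0.1],[0,0.0001,0],0.9],
    [[0,0,0.1],[0,0.0001,0],0.9],
    [[0,0,0],[0,0,0],0.9]
  ]
}}

```text
clock: 9.4
tcp_pos: [508.3, 190.2, 94.8]
eef_rot: [179.9, -0.0, 22.6]
force: [2.5, -6.2, -0.5]
width: 0.239
gripper_force: 30.0
```

```bash
python3 -c "
from h import *
o=get_obs();print(o['moment'],o['force'],o['eef_rot'],o['tcp_pos'],o['width'])
im=get_image('wrist');np.save('im5.npy',im,allow_pickle=True);cv2.imwrite('pics/w5.png',cv2.resize(im['pixels'][130:380,190:450],None,fx=2.3,fy=2.3,interpolation=2))"
```

```text
[-1.38518333 -0.790258    0.06284987] [ 2.46704012 -6.16874431 -0.51413799] [ 1.79918534e+02 -4.81952326e-02  2.25802135e+01] [508.31694693 190.18725185  94.77239755] 0.23890967877367134
```

View pics/w5.png

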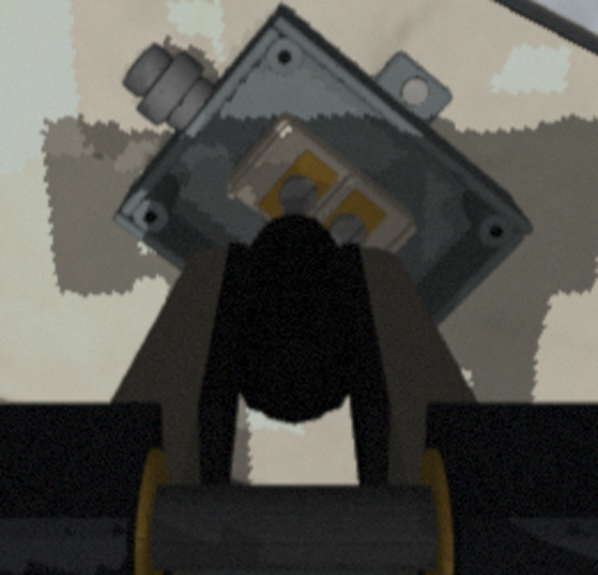

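Run:
```python
from h import *
im=np.load('im5.npy',allow_pickle=True).item()
a=cv2.resize(im['pixels'][195:245,295:360],(780,600),interpolation=cv2.INTER_CUBIC)
b=cv2.convertScaleAbs(a,alpha=2.2,beta=-10);cv2.imwrite('pics/w5z.png',b)
print(proj(im,[506.8,189.9,25.8]),proj(im,[501.2,171.2,25.8]))
```

```text
[318.5 215.6] [339.7 231.9]
```

View pics/w5z.png

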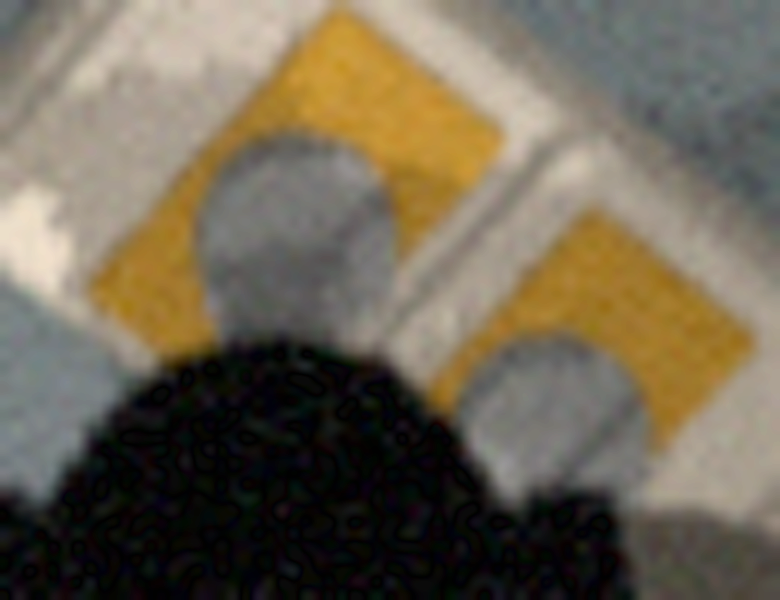

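Call:
{"api": "jog_arm", "payload": {
  "deltas": [
    [[0,0,0],[0,0,-0.004],0.9],
    [[0,0,0],[0,0,-0.01],0.9],
    [[0,0,0],[0,0,0],0.9],
    [[0,0,0],[0,0,0],0.9],
    [[0,0,0],[0,0,0],0.9]
  ]
}}

```text
clock: 9.87
tcp_pos: [507.7, 191.1, 108.9]
eef_rot: [-180.0, -0.0, 22.7]
force: [0.5, -0.1, -0.7]
width: 0.235
gripper_force: 30.0
```

Run:
```python
from h import *
o=get_obs();print(o['moment'],o['force'],o['eef_rot'],o['tcp_pos'])
im=get_image('wrist');np.save('im6.npy',im,allow_pickle=True)
g=cv2.cvtColor(im['pixels'],cv2.COLOR_BGR2GRAY).astype(int)
p=o['tcp_pos']-[0,0,71.6];print('tip',proj(im,p),'screw',proj(im,[506.8,189.9,25.8]),proj(im,[501.2,171.2,25.8]))
c=proj(im,[506.8,189.9,25.8]).astype(int)
np.set_printoptions(linewidth=200)
print(c,g[c[1]-10:c[1]+18,c[0]-13:c[0]+14])
```

```text
[ 0.00557274 -0.02426636  0.06397842] [ 0.54897519 -0.07969203 -0.71347961] [-1.79989107e+02 -3.70478477e-02  2.27239037e+01] [507.68633532 191.05948356 108.91300342]
tip [319.1 212.3] screw [320.  208.7] [340.1 224.3]
[320 208] [[80 80 77 80 86 85 84 90 83 72 71 73 73 77 72 75 72 73 73 74 71 74 74 75 74 73 77]
 [78 79 78 77 79 78 81 83 72 70 72 68 66 68 62 63 67 74 74 72 75 72 74 77 76 74 73]
 [77 78 78 80 78 77 77 71 67 70 62 52 55 57 51 56 58 63 64 67 73 73 76 76 74 73 73]
 [77 79 77 77 78 77 71 67 64 55 49 50 59 61 63 57 51 63 63 68 75 76 75 74 74 72 70]
 [77 80 78 78 74 68 59 63 56 50 58 65 66 65 68 68 64 70 71 71 67 73 73 71 70 74 71]
 [77 78 78 74 70 63 59 56 52 60 62 70 73 73 73 69 69 71 70 69 64 63 71 73 75 72 75]
 [78 74 74 69 61 59 59 53 53 60 64 69 71 71 68 72 72 68 68 65 57 59 66 71 73 71 77]
 [74 74 72 59 60 62 53 56 59 57 61 71 72 71 67 64 64 68 59 57 52 54 61 67 67 71 72]
 [77 69 62 60 62 59 52 60 62 61 61 70 71 68 68 61 60 59 51 51 63 61 59 61 64 68 78]
 [74 64 60 63 59 59 53 61 61 62 62 64 65 65 66 59 58 55 50 56 63 64 56 61 66 74 74]
 [70 63 61 63 63 62 55 58 59 61
[... 781 characters left out ...]
70 64 69 78 80 75 68 72 64]
 [67 67 71 70 64 52 47 46 46 48 46 48 45 46 51 47 56 69 64 67 73 79 76 74 72 68 56]
 [63 58 59 69 62 58 53 49 46 46 45 46 49 42 52 51 58 64 66 73 77 78 76 76 67 63 62]
 [61 51 50 60 62 56 55 48 46 46 47 49 48 48 48 59 64 66 76 77 77 73 74 66 58 58 58]
 [55 46 48 51 55 55 52 44 41 48 46 42 43 43 45 59 67 73 76 79 75 73 69 58 61 57 53]
 [57 49 47 46 46 49 48 44 37 33 37 36 40 35 42 56 70 74 79 78 82 78 66 57 63 60 55]
 [61 53 47 44 39 30 36 28 21 20 18 16 24 23 31 42 65 68 76 79 85 70 64 68 60 58 54]
 [61 48 35 30 23 25 19  6  9  7  2  5 12 15  6 19 44 43 52 62 62 68 71 72 67 62 57]
 [46 29 21 13  7  2 16  7  3  6 13  7 10  4 10  6 14 19 17 26 39 63 70 74 71 63 70]]
```

Run:
```python
from h import *
im=np.load('im6.npy',allow_pickle=True).item()
g=cv2.GaussianBlur(cv2.cvtColor(im['pixels'],cv2.COLOR_BGR2GRAY).astype(np.float32),(0,0),.6)
def rect(c,yaw,z=25.8,n=12,st=.25):
    a=np.arange(-n/2,n/2+.01,st);G=np.stack(np.meshgrid(a,a),-1)
    W=R.from_euler('z',yaw,degrees=True).apply(np.c_[G.reshape(-1,2),np.zeros(G.size//2)])+[c[0],c[1],z]
    uv=np.array([proj(im,w) for w in W],np.float32).reshape(G.shape)
    return cv2.remap(g,uv[...,0],uv[...,1],cv2.INTER_LINEAR)
for n,c,lo,hi in [('L',(506.8,189.9),-2,5.5),('R',(501.2,171.2),-2,5.5)]:
    res=[]
    for yaw in range(-50,40,3):
        r=rect(c,yaw); a=np.arange(-6,6.01,.25); m=(a>=lo)&(a<=hi)
        prof=r[:,m].mean(1); k=np.abs(a)<3.5; i=np.argmin(prof[k]); 
        res.append((round(float(np.median(prof[k])-prof[k][i]),1),yaw,float(a[k][i])))
    print(n,sorted(res)[::-1][:6])
```

```text
L [(9.0, -14, -2.0), (8.9, -11, -2.0), (8.8, -17, -1.75), (8.4, -20, -1.75), (8.2, -8, -2.25), (7.5, -5, -2.5)]
R [(6.8, -17, -2.25), (6.7, -20, -2.25), (6.6, -14, -2.25), (6.6, -23, -2.25), (6.3, -11, -2.5), (6.3, -26, -2.25)]
```

Run:
```python
from h import *
for f,ts,yaw,z in [('im4.npy',(318.5,208.8),111.9,37.1),('im6.npy',(320.4,208.5),22.7,37.3)]:
    im=np.load(f,allow_pickle=True).item()
    t=at_z(im,(317.5,216.2),z);s=at_z(im,ts,25.8);e=R.from_euler('xyz',[180,0,yaw],degrees=True).inv().apply(s-t)
    print(f,'tip',t,'screw',s,'screw-tip in tool',e.round(2))
o=get_obs();print(o['tcp_pos'],o['eef_rot'])
```

```text
im4.npy tip [506.7 188.4  37.1] screw [506.8 190.2  25.8] screw-tip in tool [ 1.63  0.76 11.3 ]
im6.npy tip [504.5 191.   37.3] screw [507.  189.7  25.8] screw-tip in tool [ 1.8   2.16 11.5 ]
[507.54242437 190.95485    108.69645224] [-1.79990603e+02 -1.30709162e-02  2.27118633e+01]
```

Call:
{"api": "jog_arm", "payload": {
  "deltas": [
    [[0,0,-0.118],[0,0,0],0.9],
    [[0,0,-0.118],[0,0,0],0.9],
    [[0,0,-0.118],[0,0,0],0.9],
    [[0,0,-0.118],[0,0,0],0.9],
    [[0,0,-0.118],[0,0,0],0.9],
    [[0,0,-0.118],[0,0,0],0.9],
    [[0,0,-0.118],[0,0,0],0.9],
    [[0,0,-0.118],[0.0009,0.0003,0],0.9]
  ]
}}

```text
clock: 10.58
tcp_pos: [507.8, 191.5, 108.3]
eef_rot: [-180.0, 0.0, 77.1]
force: [-0.2, -0.1, -0.5]
width: 0.239
gripper_force: 30.0
```

Call:
{"api": "jog_arm", "payload": {
  "deltas": [
    [[0,0,0],[0,0,0],0.9],
    [[0,0,0],[0,0,0],0.9],
    [[0,0,0],[0,0,0],0.9]
  ]
}}

```text
clock: 10.83
tcp_pos: [508.1, 191.6, 108.5]
eef_rot: [-180.0, 0.0, 76.6]
force: [0.6, -0.5, -0.6]
width: 0.235
gripper_force: 30.0
```

Run:
```python
from h import *
np.set_printoptions(linewidth=200)
im=get_image('wrist');np.save('im7.npy',im,allow_pickle=True);o=get_obs();print(o['tcp_pos'],o['eef_rot'])
g=cv2.cvtColor(im['pixels'],cv2.COLOR_BGR2GRAY).astype(int)
S=np.array([506.9,189.95,25.8]);c=proj(im,S);print('screw',c)
t=at_z(im,(317.5,216.2),o['tcp_pos'][2]-71.6);print('tip',t,'S-t tool',R.from_euler('xyz',[180,0,o['eef_rot'][2]],degrees=True).inv().apply(S-t))
c=c.astype(int);print(c,g[c[1]-10:c[1]+14,c[0]-13:c[0]+14])
```

```text
[508.08939803 191.5302167  108.48771037] [-1.79988327e+02  5.72318003e-03  7.65875814e+01]
screw [317.7 211. ]
tip [506.8 190.   36.9] S-t tool [-0.02544041  0.1088705  11.1       ]
[317 211] [[ 80  77  77  77  79  78  78  77  74  79  74  75  75  73  73  74  76  73  73  74  76  73  75  74  78  78  80]
 [ 79  80  79  78  78  78  79  78  76  75  72  71  70  68  67  69  70  74  75  74  77  75  79  76  74  79  74]
 [ 76  79  79  79  78  79  77  79  75  72  67  64  63  62  61  61  64  67  65  70  75  76  75  79  75  77  77]
 [ 73  77  74  71  75  76  76  76  72  67  62  61  67  73  67  67  65  60  61  61  73  74  75  75  75  77  77]
 [ 75  71  75  75  75  76  73  70  70  64  64  69  72  73  70  72  70  72  65  60  65  71  74  76  75  75  76]
 [ 76  74  74  74  75  78  76  65  68  71  74  74  73  73  77  73  72  73  72  67  60  69  70  73  75  73  75]
 [ 73  77  72  74  77  74  74  64  67  72  72  74  74  74  71  73  71  74  73  75  66  64  74  73  75  75  73]
 [ 77  75  73  77  73  71  71  66  74  76  71  73  72  73  72  72  74  76  73  73  70  64  72  71  76  75  74]
 [ 76  76  75  76  7
[... 1056 characters left out ...]
  67  94  96 106 113 107 105  94]
 [ 79  81  80  86  83  85  87  73  65  65  60  58  57  57  58  54  57  62  67  73  87  91 104 108 105 105  99]
 [ 93  98  96  96  89  86  88  79  71  66  60  54  55  60  55  57  53  58  72  78  84  81  88  92  91  91  89]
 [108 111 112 109  97  96  95 101  86  66  54  58  57  56  55  56  53  58  70  93  93  93  94  90  88  85  84]
 [108 112 112 113 104 104 106 106  92  63  52  50  42  45  44  46  53  54  74 108 107 112 108 106 106 106 106]
 [ 93 100 111 109 108 107 108  94  73  49  35  35  24  23  18  30  29  41  59  93 101 108 111 111 115 111 114]
 [ 81  87  91  88  84  78  75  55  41  22  11  17  12  14   9  13  19  15  26  56  61  76  82  97 107 110 110]]
```

Call:
{"api": "jog_arm", "payload": {
  "deltas": [
    [[0,0,0],[0,0,0.005],0.9],
    [[0,0,0],[0,0,0.004],0.9],
    [[0,0,0],[0,0,0.003],0.9],
    [[0,0,0],[0,0,0.001],0.9],
    [[0,0,0],[0,0,0.001],0.9],
    [[0,0,0],[0,0,0],0.9],
    [[0,0,0],[0,0,0],0.9]
  ]
}}

```text
clock: 11.47
tcp_pos: [508.2, 191.5, 94.6]
eef_rot: [-180.0, 0.0, 76.8]
force: [0.4, 0.3, -0.5]
width: 0.238
gripper_force: 30.0
```

```bash
python3 -c "
from h import *
o=get_obs();print(o['moment'],o['force'],o['eef_rot'],o['tcp_pos'],o['width'])"
```

```text
[-0.04967007 -0.06169609  0.03625397] [ 0.38468963  0.3193458  -0.5212627 ] [-1.79997856e+02  1.74747268e-03  7.67572289e+01] [508.24363718 191.54334856  94.55649367] 0.23763624763954933
```

Call:
{"api": "jog_arm", "payload": {
  "deltas": [
    [[0,0,0.1],[-0.0001,0.0002,0],0.9],
    [[0,0,0.1],[-0.0001,0.0002,0],0.9],
    [[0,0,0.05],[0,0.0001,0],0.9],
    [[0,0,0],[0,0,0],0.9]
  ]
}}

```text
clock: 11.8
tcp_pos: [508.6, 191.1, 94.7]
eef_rot: [180.0, 0.0, 62.3]
force: [-0.4, -1.3, -1.3]
width: 0.245
gripper_force: 30.0
```

```bash
python3 -c "
from h import *
o=get_obs();print(o['moment'],o['force'],o['eef_rot'],o['tcp_pos'],o['width'])"
```

```text
[-1.66556450e-01  5.87200186e-05 -4.10705013e-02] [-0.39825111 -1.30718961 -1.34178091] [1.79995266e+02 2.83653995e-03 6.23082681e+01] [508.63127925 191.14139971  94.71975496] 0.2446968407586234
```

Call:
{"api": "jog_arm", "payload": {
  "deltas": [
    [[0,0,0.06],[0,0.0001,0],0.9],
    [[0,0,0],[0,0,0],0.9]
  ]
}}

```text
clock: 11.97
tcp_pos: [508.6, 191.0, 94.7]
eef_rot: [180.0, 0.0, 59.0]
force: [-0.9, -1.1, 0.3]
width: 0.236
gripper_force: 30.0
```

```bash
python3 -c "
from h import *
o=get_obs();print(o['moment'],o['force'],o['eef_rot'],o['tcp_pos'],o['width'])"
```

```text
[-0.25693947  0.05235424 -0.01331993] [-0.87336864 -1.06359207  0.26547685] [1.79999556e+02 1.56361969e-02 5.89655808e+01] [508.64415267 190.99157883  94.65686829] 0.23556531710699974
```

Call:
{"api": "jog_arm", "payload": {
  "deltas": [
    [[0,0,0.06],[0,0.0001,0],0.9],
    [[0,0,0],[0,0,0],0.9]
  ]
}}

```text
clock: 12.13
tcp_pos: [508.7, 190.9, 94.6]
eef_rot: [-180.0, 0.0, 55.6]
force: [-0.9, -1.6, 1.1]
width: 0.239
gripper_force: 30.0
```

```bash
python3 -c "
from h import *
o=get_obs();print(o['moment'],o['force'],o['eef_rot'],o['tcp_pos'],o['width'])"
```

```text
[-0.39473807  0.09164845  0.01817553] [-0.8866764  -1.63283507  1.08104479] [-1.79997889e+02  2.55346808e-02  5.55880001e+01] [508.6550613  190.91706334  94.61695495] 0.2389346400872844
```

Call:
{"api": "jog_arm", "payload": {
  "deltas": [
    [[0,0,0.06],[0,0.0001,0],0.9],
    [[0,0,0.06],[0,0.0001,0],0.9],
    [[0,0,0],[0,0,0],0.9]
  ]
}}

```text
clock: 12.38
tcp_pos: [508.8, 190.7, 94.6]
eef_rot: [180.0, 0.0, 48.7]
force: [-0.1, -2.3, 0.0]
width: 0.235
gripper_force: 30.0
```

```bash
python3 -c "
from h import *
o=get_obs();print(o['moment'],o['force'],o['eef_rot'],o['tcp_pos'],o['width'])"
```

```text
[-0.60137038  0.17017496  0.03916799] [-0.10339517 -2.33864519  0.04975752] [1.79997607e+02 3.46627121e-02 4.87435917e+01] [508.79596974 190.71359867  94.59616955] 0.2350875965264775
```

Call:
{"api": "jog_arm", "payload": {
  "deltas": [
    [[0,0,0],[0,0,-0.008],0.9],
    [[0,0,-0.1],[0.0001,-0.0002,0],0.9],
    [[0,0,-0.1],[0.0001,-0.0002,0],0.9],
    [[0,0,-0.1],[0.0001,-0.0002,0],0.9],
    [[0,0,-0.1],[0.0001,-0.0001,0],0.9],
    [[0,0,-0.04],[0,0,0],0.9],
    [[0,0,0],[0,0,0.006],0.9],
    [[0,0,0],[0,0,0.002],0.9]
  ]
}}

```text
clock: 13.05
tcp_pos: [509.9, 192.4, 95.8]
eef_rot: [179.9, -0.1, 73.9]
force: [0.4, -3.4, 1.8]
width: 0.231
gripper_force: 30.0
```

Call:
{"api": "jog_arm", "payload": {
  "deltas": [
    [[0,0,0],[0,0,0.0005],0.9],
    [[0,0,0],[0,0,0.0005],0.9],
    [[0,0,0],[0,0,0],0.9],
    [[0,0,0],[0,0,0],0.9]
  ]
}}

```text
clock: 13.38
tcp_pos: [508.7, 191.7, 93.6]
eef_rot: [180.0, -0.0, 73.9]
force: [-0.1, -0.8, 3.1]
width: 0.237
gripper_force: 30.0
```

Call:
{"api": "jog_arm", "payload": {
  "deltas": [
    [[0,0,0],[0,0,0.0005],0.9],
    [[0,0,0],[0,0,0.0005],0.9],
    [[0,0,0],[0,0,0],0.9],
    [[0,0,0],[0,0,0],0.9]
  ]
}}

```text
clock: 13.72
tcp_pos: [508.8, 191.8, 93.3]
eef_rot: [180.0, -0.0, 73.9]
force: [-2.2, -1.7, 10.4]
width: 0.237
gripper_force: 30.0
```

Call:
{"api": "jog_arm", "payload": {
  "deltas": [
    [[0,0,0.08],[-0.0001,0.0001,0],0.9],
    [[0,0,0.08],[-0.0001,0.0001,0],0.9],
    [[0,0,0.08],[-0.0001,0.0001,0],0.9],
    [[0,0,0],[0,0,0],0.9]
  ]
}}

```text
clock: 14.05
tcp_pos: [509.0, 191.2, 93.3]
eef_rot: [180.0, -0.0, 59.9]
force: [-2.1, -2.9, 10.4]
width: 0.237
gripper_force: 30.0
```

```bash
python3 -c "
from h import *
o=get_obs();print(o['moment'],o['force'],o['eef_rot'],o['tcp_pos'],o['width'])"
```

```text
[-0.65669683  0.46814261  0.04668573] [-2.06675177 -2.86152311 10.38892145] [ 1.79969440e+02 -7.60277507e-03  5.98717971e+01] [509.03508876 191.20593121  93.28963003] 0.23701025788268415
```

Call:
{"api": "jog_arm", "payload": {
  "deltas": [
    [[0,0,0.08],[0,0.0001,0],0.9],
    [[0,0,0.08],[0,0.0001,0],0.9],
    [[0,0,0],[0,0,0],0.9]
  ]
}}

```text
clock: 14.3
tcp_pos: [509.1, 190.9, 93.3]
eef_rot: [180.0, 0.0, 50.7]
force: [-2.2, -3.4, 11.2]
width: 0.24
gripper_force: 30.0
```

```bash
python3 -c "
from h import *
o=get_obs();print(o['moment'],o['force'],o['eef_rot'],o['tcp_pos'],o['width'])"
```

```text
[-0.96986625  0.53343914  0.00987984] [-2.16736175 -3.3649396  11.23772277] [1.79965457e+02 1.69599576e-02 5.07158209e+01] [509.12939499 190.85599519  93.25782257] 0.23973623605773306
```

Call:
{"api": "jog_arm", "payload": {
  "deltas": [
    [[0,0,0],[0,0,-0.005],0.9],
    [[0,0,0],[0,0,-0.015],0.9],
    [[0,0,0],[0,0,0],0.9],
    [[0,0,0],[0,0,0],0.9],
    [[0,0,0],[0,0,0],0.9]
  ]
}}

```text
clock: 14.72
tcp_pos: [508.8, 191.3, 112.2]
eef_rot: [-180.0, -0.0, 51.0]
force: [0.0, 0.3, -0.5]
width: 0.238
gripper_force: 30.0
```

Run:
```python
from h import *
np.set_printoptions(linewidth=200)
im=get_image('wrist');np.save('im8.npy',im,allow_pickle=True);o=get_obs();print(o['tcp_pos'],o['eef_rot'],o['moment'])
g=cv2.cvtColor(im['pixels'],cv2.COLOR_BGR2GRAY).astype(int)
S=np.array([506.9,189.95,25.8]);print('screw',proj(im,S))
print(g[196:226,304:332])
ims=[]
for f in ['im4','im6','im7','im8']:
    p=np.load(f+'.npy',allow_pickle=True).item()['pixels'][196:236,290:350]
    ims.append(cv2.convertScaleAbs(cv2.resize(p,(390,260),interpolation=cv2.INTER_CUBIC),alpha=2,beta=-20))
cv2.imwrite('pics/cmp.png',np.vstack([np.hstack(ims[:2]),np.hstack(ims[2:])]))
```

```text
[508.62320124 191.19771843 112.00272809] [-1.79979172e+02  2.50450659e-02  5.09890555e+01] [-0.08567438 -0.06536807  0.00286737]
screw [318.1 209.2]
[[ 85  84  86  85  84  86  83  86  87  89  97 103 102 101  98  86  85  76  73  72  72  63  67  66  68  71  68  74]
 [ 82  81  85  83  84  86  85  86  86  91 102 101 100  99  98  81  71  71  69  65  65  66  67  69  70  67  70  72]
 [ 81  83  85  86  84  84  86  84  87  93 100  96  87  90  85  77  70  65  66  64  68  69  69  70  71  68  67  65]
 [ 87  84  84  84  89  85  85  85  82  83  84  80  76  77  76  80  81  76  71  70  69  68  66  69  67  64  65  67]
 [ 85  84  85  83  83  84  80  75  70  69  67  68  71  72  74  69  70  77  77  70  69  66  69  65  65  68  64  66]
 [ 86  88  85  80  75  79  72  68  64  65  62  60  62  57  59  59  58  64  67  64  64  68  67  68  65  63  65  65]
 [ 84  78  74  71  67  69  64  66  65  64  56  54  57  61  66  63  65  59  53  56  61  65  66  66  66  67  66  66]
 [ 73  68  64  66  66  70  69  69  62  60  57  61  61  63  68  76  76  69  67  59  55  65  65  66  66  64  68  62]
 [ 70  65  69  66  69  71  68  
[... 1799 characters left out ...]
  75  78]
 [ 60  78  91  89  93  95  90  78  63  58  52  52  53  48  50  48  50  57  62  71  80  79  81  77  75  69  65  65]
 [ 58  72  90  99  96  89  82  74  62  58  49  50  50  52  47  48  47  52  62  76  80  73  73  65  67  65  67  66]
 [ 53  64  83  88  82  79  73  72  67  55  43  44  36  33  36  40  43  49  60  71  69  67  65  65  64  65  65  69]
 [ 48  57  73  74  72  81  79  73  63  41  34  30  21  12  17  29  25  30  44  58  58  57  58  61  65  62  58  64]
 [ 49  55  79  80  60  63  61  51  39   9  10   5   7  17  13  13   7  15  20  33  38  40  42  48  57  53  52  56]
 [ 52  64  85  72  42  28  22  15  11   6   1  13  14   5  10  16  14  15  13  16  14  20  21  30  48  54  51  50]]
```

View pics/cmp.png

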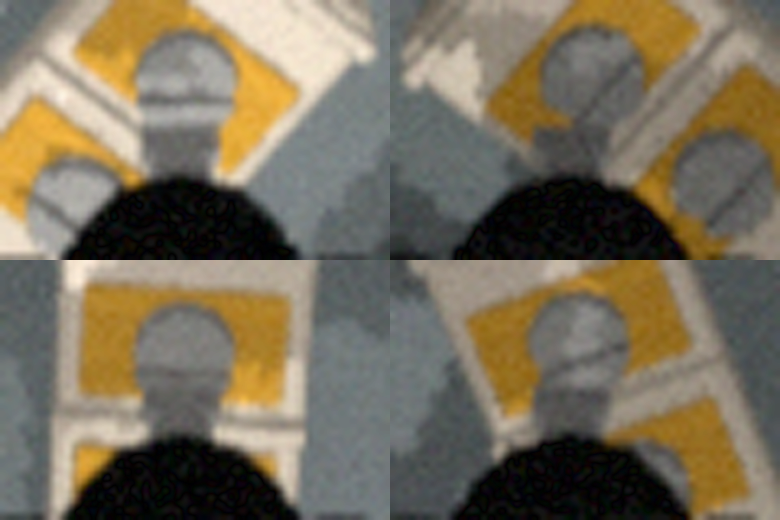

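Run:
```python
from h import *
o=get_obs();s=dict(tcp_pos=[o['tcp_pos'][0],o['tcp_pos'][1],150],eef_rot=o['eef_rot'])
plan([540.8,-179.1,150],78.3,n=12,width=0.9,start=s)
```

```text
12 rows from [508.6 191.2 150. ] [-1.7998e+02  3.0000e-02  5.0990e+01] -> [540.8, -179.1, 150] 78.3
[[-0.0, 0.0, -0.0397], [-0.0223, 0.0215, 0.0], 0.9], [[-0.0, 0.0, -0.0397], [-0.0231, 0.0206, 0.0], 0.9], [[-0.0, 0.0, -0.0397], [-0.0239, 0.0197, 0.0], 0.9], [[-0.0, 0.0, -0.0397], [-0.0247, 0.0187, 0.0], 0.9], [[-0.0, 0.0, -0.0397], [-0.0254, 0.0177, 0.0], 0.9], [[-0.0, 0.0, -0.0397], [-0.0261, 0.0167, 0.0], 0.9], [[-0.0, 0.0, -0.0397], [-0.0267, 0.0156, 0.0], 0.9], [[-0.0, 0.0, -0.0397], [-0.0273, 0.0146, 0.0], 0.9]
[[-0.0, 0.0, -0.0397], [-0.0279, 0.0135, 0.0], 0.9], [[-0.0, 0.0, -0.0397], [-0.0284, 0.0124, 0.0], 0.9], [[-0.0, 0.0, -0.0397], [-0.0289, 0.0112, 0.0], 0.9], [[-0.0, 0.0, -0.0397], [-0.0293, 0.0101, 0.0], 0.9],
```

Call:
{"api": "jog_arm", "payload": {
  "deltas": [
    [[0,0,-0.0397],[-0.0223,0.0215,-0.02],0.9],
    [[0,0,-0.0397],[-0.0231,0.0206,-0.019],0.9],
    [[0,0,-0.0397],[-0.0239,0.0197,0],0.9],
    [[0,0,-0.0397],[-0.0247,0.0187,0],0.9],
    [[0,0,-0.0397],[-0.0254,0.0177,0],0.9],
    [[0,0,-0.0397],[-0.0261,0.0167,0],0.9],
    [[0,0,-0.0397],[-0.0267,0.0156,0],0.9],
    [[0,0,-0.0397],[-0.0273,0.0146,0],0.9]
  ]
}}

```text
clock: 15.43
tcp_pos: [530.0, -57.0, 150.9]
eef_rot: [-180.0, 0.0, 69.3]
force: [0.4, -0.6, -0.9]
width: 0.238
gripper_force: 30.0
```

Call:
{"api": "jog_arm", "payload": {
  "deltas": [
    [[0,0,-0.0397],[-0.0279,0.0135,0],0.9],
    [[0,0,-0.0397],[-0.0284,0.0124,0],0.9],
    [[0,0,-0.0397],[-0.0289,0.0112,0],0.9],
    [[0,0,-0.0397],[-0.0293,0.0101,0],0.9],
    [[0,0,0],[0,0,0],0.9],
    [[0,0,0],[0,0,0],0.9],
    [[0,0,0],[0,0,0],0.9]
  ]
}}

```text
clock: 16.02
tcp_pos: [540.6, -178.5, 150.8]
eef_rot: [-179.9, -0.0, 78.2]
force: [-0.0, 0.7, -0.3]
width: 0.237
gripper_force: 30.0
```

Run:
```python
from h import *
im=get_image('wrist');o=get_obs();print(o['tcp_pos'],o['eef_rot'])
z=o['tcp_pos'][2]-71.6
t=at_z(im,(317.5,216.2),z);print('tip',t)
dm=masks_of('wrist','tool_block')[0]['region'];print(dm.sum())
# hole seen? block mask top edge
print(find_in('wrist','driver_tip')[:1],find_in('wrist','tweezers')[:3])
plan([540.8,-179.1,85],78.3,width=0.9)
```

```text
[ 540.708812   -178.10589589  150.99709219] [-1.79930260e+02 -2.73432741e-02  7.82610618e+01]
tip [ 539.3 -180.1   79.4]
7810
[{'location': [316.7, 271.5], 'p': 0.89}] [{'location': [335.6, 321.5], 'p': 0.86}, {'location': [197.0, 28.3], 'p': 0.78}]
2 rows from [ 541.1 -177.9  151.5] [-1.7998e+02 -1.0000e-02  7.8340e+01] -> [540.8, -179.1, 85] 78.3
[[-0.0001, -0.0001, 0.0003], [-0.0006, -0.0, 0.0333], 0.9], [[-0.0001, -0.0001, 0.0003], [-0.0006, -0.0, 0.0333], 0.9],
```

Call:
{"api": "jog_arm", "payload": {
  "deltas": [
    [[0,0,0],[0,0,0.02],0.9],
    [[0,0,0],[0,0,0.02],0.9],
    [[0,0,0],[0,0,0.01],0.9],
    [[0,0,0],[0,0,0],0.9]
  ]
}}

```text
clock: 16.55
tcp_pos: [539.7, -177.9, 99.5]
eef_rot: [-179.8, -0.0, 78.3]
force: [-1.6, 0.6, 0.0]
width: 0.234
gripper_force: 30.0
```

Call:
{"api": "jog_arm", "payload": {
  "deltas": [
    [[0,0,0],[0,0,0.01],0.9],
    [[0,0,0],[0,0,0.006],0.9],
    [[0,0,0],[0,0,0.002],0.9],
    [[0,0,0],[0,0,0.001],0.9],
    [[0,0,0],[0,0,0],0.9]
  ]
}}

```text
clock: 16.97
tcp_pos: [541.3, -179.1, 82.7]
eef_rot: [180.0, 0.0, 78.3]
force: [0.1, 0.7, 0.7]
width: 0.24
gripper_force: 30.0
```

Down the last 3 mm, then release.

Call:
{"api": "jog_arm", "payload": {
  "deltas": [
    [[0,0,0],[0,0,0.001],0.9],
    [[0,0,0],[0,0,0.001],0.9],
    [[0,0,0],[0,0,0.0007],0.9],
    [[0,0,0],[0,0,0],0.9],
    [[0,0,0],[0,0,0],0.9]
  ]
}}

```text
clock: 17.38
tcp_pos: [541.2, -179.1, 79.9]
eef_rot: [180.0, 0.0, 78.3]
force: [-0.2, -0.8, -0.5]
width: 0.239
gripper_force: 30.0
```

Call:
{"api": "jog_arm", "payload": {
  "deltas": [
    [[0,0,0],[0,0,0],0.65],
    [[0,0,0],[0,0,0],0.45],
    [[0,0,0],[0,0,0],0.45],
    [[0,0,0],[0,0,0],0.45],
    [[0,0,0],[0,0,0],0.45]
  ]
}}

```text
clock: 17.8
tcp_pos: [541.3, -179.1, 79.9]
eef_rot: [180.0, 0.0, 78.3]
force: [-0.6, -0.3, -0.4]
width: 0.544
gripper_force: 0.0
```

Call:
{"api": "jog_arm", "payload": {
  "deltas": [
    [[0,0,0],[0,0,-0.01],0.45],
    [[0,0,0],[0,0,-0.03],0.45],
    [[0,0,0],[0,0,-0.04],0.45],
    [[0,0,0],[0,0,-0.03],0.45],
    [[0,0,0],[0,0,0],0.4],
    [[0,0,0],[0,0,0],0.4],
    [[0,0,0],[0,0,0],0.4]
  ]
}}

```text
clock: 18.38
tcp_pos: [540.9, -179.0, 189.9]
eef_rot: [180.0, -0.0, 78.3]
force: [-0.6, -0.2, 0.0]
width: 0.6
gripper_force: 0.0
```

Run:
```python
from h import *
im=get_image('wrist');o=get_obs();print(o['tcp_pos'],o['eef_rot'])
d=masks_of('wrist','driver')[0];print('driver',d['p'],d['region'].sum(),d['location'])
D=boxpts(22,22,48,110)
fit(im,d['region'].astype(np.float32),[D],[540,-179,-11.8])
print('pred px',[proj(im,[540,-179.5,z]) for z in(48,79,110)])
for t in masks_of('wrist','tweezers'): print('tw',t['p'],t['region'].sum(),t['location'])
print('heel pred',proj(im,[521.5,-267,117]),proj(im,[521.5,-267,73]))
```

```text
[ 540.4284495  -178.8094324   189.13623289] [-1.79917206e+02 -1.05336577e-02  7.82759272e+01]
driver 0.77 1120 [317.6, 201.3]
fit [ 540.5  -177.72  -14.34] cost 306.1875 area 1120.0
pred px [array([317.6, 187.9]), array([317.7, 198.2]), array([317.7, 210.8])]
tw 0.87 1699 [316.7, 308.3]
tw 0.65 2145 [212.5, 33.3]
heel pred [317.2 321.1] [317.2 290.4]
```

Run:
```python
from h import *
plan([522.6,-267.6,150],78.2,n=3,width=0.42)
```

```text
3 rows from [ 540.3 -178.8  188.6] [-1.7986e+02 -2.0000e-02  7.8280e+01] -> [522.6, -267.6, 150] 78.2
[[-0.0008, -0.0001, 0.0004], [-0.0302, 0.0003, 0.0129], 0.42], [[-0.0008, -0.0001, 0.0004], [-0.0302, 0.0003, 0.0129], 0.42], [[-0.0008, -0.0001, 0.0004], [-0.0302, 0.0003, 0.0129], 0.42],
```

Call:
{"api": "jog_arm", "payload": {
  "deltas": [
    [[0,0,0],[-0.0302,0.0003,0.013],0.42],
    [[0,0,0],[-0.0302,0.0003,0.013],0.42],
    [[0,0,0],[-0.0302,0.0003,0.013],0.42],
    [[0,0,0],[0,0,0],0.42],
    [[0,0,0],[0,0,0],0.42]
  ]
}}

```text
clock: 18.95
tcp_pos: [522.2, -268.5, 149.0]
eef_rot: [-179.8, -0.1, 78.1]
force: [0.6, 0.2, -0.5]
width: 0.583
gripper_force: 0.0
```

Run:
```python
from h import *
im=get_image('wrist');o=get_obs();print(o['tcp_pos'],o['eef_rot'],o['width'])
for t in masks_of('wrist','tweezers'):
    r=t['region'];ys,xs=np.where(r);print('tw',t['p'],r.sum(),t['location'],xs.min(),xs.max(),ys.min(),ys.max())
    if ys.mean()>150 and t['p']>.5:
        for y in range(ys.min(),ys.max()+1,6): print(y,np.where(r[y])[0][[0,-1]] if r[y].any() else '',end=' ')
b=np.array([522.6,-267.6]);
for z in(48,52,94,117): print(z,proj(im,[*b,z]), [proj(im,[*(b+np.array([np.cos(-.206),np.sin(-.206)])*k),z])[0] for k in(-19.5,19.5)])
plan([522.6,-267.6,62],78.2,n=3,width=0.42)
```

```text
[ 522.92754193 -267.81705045  149.73199708] [-1.79869967e+02 -5.52111083e-02  7.81875405e+01] 0.5809290648199258
tw 0.89 2304 [318.5, 219.3] 283 350 189 246
189 [285 342] 195 [283 350] 201 [283 350] 207 [283 349] 213 [283 349] 219 [289 343] 225 [290 342] 231 [292 340] 237 [295 336] 243 [297 335] 48 [319.2 200. ] [np.float64(294.5), np.float64(344.0)]
52 [319.3 201.6] [np.float64(294.1), np.float64(344.4)]
94 [319.4 221. ] [np.float64(289.9), np.float64(348.9)]
117 [319.4 234.8] [np.float64(286.9), np.float64(352.0)]
3 rows from [ 523.4 -267.4  150.3] [-1.7993e+02 -4.0000e-02  7.8250e+01] -> [522.6, -267.6, 62] 78.2
[[-0.0004, -0.0002, 0.0003], [-0.0001, -0.0002, 0.0294], 0.42], [[-0.0004, -0.0002, 0.0003], [-0.0001, -0.0002, 0.0294], 0.42], [[-0.0004, -0.0002, 0.0003], [-0.0001, -0.0002, 0.0294], 0.42],
```

Call:
{"api": "jog_arm", "payload": {
  "deltas": [
    [[0,0,0],[0,-0.0018,0.03],0.42],
    [[0,0,0],[0,0,0.03],0.42],
    [[0,0,0],[0,0,0.022],0.42],
    [[0,0,0],[0,0,0.004],0.42],
    [[0,0,0],[0,0,0],0.42],
    [[0,0,0],[0,0,0],0.42]
  ],
  "grip_force": 20
}}

```text
clock: 19.55
tcp_pos: [522.8, -267.2, 65.9]
eef_rot: [179.9, 0.0, 78.3]
force: [0.6, 0.2, 1.4]
width: 0.583
gripper_force: 0.0
```

Call:
{"api": "jog_arm", "payload": {
  "deltas": [
    [[0,0,0],[0,0,0],0.55],
    [[0,0,0],[0,0,0],0.6],
    [[0,0,0],[0,0,0],0.62],
    [[0,0,0],[0,0,0],0.64],
    [[0,0,0],[0,0,0],0.652],
    [[0,0,0],[0,0,0],0.652],
    [[0,0,0],[0,0,0],0.652],
    [[0,0,0],[0,0,0],0.652]
  ]
}}

```text
clock: 20.22
tcp_pos: [523.0, -268.2, 66.7]
eef_rot: [179.8, 0.0, 78.3]
force: [-0.6, 0.6, 8.5]
width: 0.35
gripper_force: 9.1
```

Call:
{"api": "jog_arm", "payload": {
  "deltas": [
    [[0,0,0],[0,0,-0.008],0.652],
    [[0,0,0],[0,0,-0.015],0.652],
    [[0,0,0],[0,0,-0.025],0.652],
    [[0,0,0],[0,0,-0.03],0.652],
    [[0,0,0],[0,0,-0.03],0.652],
    [[0,0,0],[0,0,0],0.652],
    [[0,0,0],[0,0,0],0.652],
    [[0,0,0],[0,0,0],0.652]
  ]
}}

```text
clock: 20.88
tcp_pos: [521.6, -267.4, 172.9]
eef_rot: [180.0, 0.0, 78.3]
force: [-0.4, -0.4, -1.2]
width: 0.349
gripper_force: 5.2
```

Run:
```python
from h import *
im=get_image('wrist');np.save('im9.npy',im,allow_pickle=True);o=get_obs();print(o['tcp_pos'],o['eef_rot'],o['width'],o['gripper_force'],o['force'])
for n in ['tweezers','tip_a','tip_b','pin_a','driver']: print(n,[(np.round(d['location'],1).tolist(),round(d['p'],2)) for d in find_in('wrist',n)])
p=o['tcp_pos']
# tips: TCP - (grasp offset): origin at TCP-18.7 -> tips at -50.7
a=np.radians(o['eef_rot'][2]-90);dx=np.array([np.cos(a),np.sin(a),0])
for k in(-10,10): print('exp tip',proj(im,p+dx*k-[0,0,50.7]))
plan([480,90,165],163.2,n=12,width=0.652)
```

```text
[ 521.18529011 -267.25056253  172.13137009] [-1.79924891e+02 -1.95861257e-02  7.82739313e+01] 0.34970718114129123 5.204592347145081 [-0.18143495  0.01155344 -1.97618012]
tweezers [([322.8, 299.9], 0.79)]
tip_a []
tip_b []
pin_a []
driver [([318.5, 81.0], 0.97)]
exp tip [302.9 224.1]
exp tip [333.5 224.1]
12 rows from [ 521.4 -267.4  171.9] [-1.7991e+02 -3.0000e-02  7.8280e+01] -> [480, 90, 165] 163.2
[[-0.0001, -0.0001, -0.1235], [0.0285, -0.0094, 0.0006], 0.652], [[-0.0001, -0.0001, -0.1235], [0.0294, -0.0059, 0.0006], 0.652], [[-0.0001, -0.0001, -0.1235], [0.0299, -0.0022, 0.0006], 0.652], [[-0.0001, -0.0001, -0.1235], [0.0299, 0.0015, 0.0006], 0.652], [[-0.0001, -0.0001, -0.1235], [0.0295, 0.0052, 0.0006], 0.652], [[-0.0001, -0.0001, -0.1235], [0.0287, 0.0088, 0.0006], 0.652], [[-0.0001, -0.0001, -0.1235], [0.0274, 0.0123, 0.0006], 0.652], [[-0.0001, -0.0001, -0.1235], [0.0256, 0.0155, 0.0006], 0.652]
[[-0.0001, -0.0001, -0.1235], [0.0235, 0.0186, 0.0006], 0.652], [[-0.0001, -0.0001, -0.1235], [0.0211, 0.0213, 0.0006], 0.652], [[-0.0001, -0.0001, -0.1235], [0.0183, 0.0238, 0.0006], 0.652], [[-0.0001, -0.0001, -0.1235], [0.0152, 0.0258, 0.0006], 0.652],
```

Run:
```python
from h import *
plan([504,181,140],163.2,n=13,width=0.652)
```

```text
13 rows from [ 521.4 -267.4  171.9] [-1.7991e+02 -3.0000e-02  7.8280e+01] -> [504, 181, 140] 163.2
[[-0.0001, -0.0001, -0.114], [0.0335, -0.0083, 0.0025], 0.652], [[-0.0001, -0.0001, -0.114], [0.0342, -0.0045, 0.0025], 0.652], [[-0.0001, -0.0001, -0.114], [0.0345, -0.0005, 0.0025], 0.652], [[-0.0001, -0.0001, -0.114], [0.0343, 0.0034, 0.0025], 0.652], [[-0.0001, -0.0001, -0.114], [0.0337, 0.0073, 0.0025], 0.652], [[-0.0001, -0.0001, -0.114], [0.0327, 0.0111, 0.0025], 0.652], [[-0.0001, -0.0001, -0.114], [0.0312, 0.0147, 0.0025], 0.652], [[-0.0001, -0.0001, -0.114], [0.0293, 0.0182, 0.0025], 0.652]
[[-0.0001, -0.0001, -0.114], [0.0271, 0.0214, 0.0025], 0.652], [[-0.0001, -0.0001, -0.114], [0.0245, 0.0243, 0.0025], 0.652], [[-0.0001, -0.0001, -0.114], [0.0215, 0.027, 0.0025], 0.652], [[-0.0001, -0.0001, -0.114], [0.0183, 0.0292, 0.0025], 0.652], [[-0.0001, -0.0001, -0.114], [0.0149, 0.0311, 0.0025], 0.652],
```

Call:
{"api": "jog_arm", "payload": {
  "deltas": [
    [[0,0,-0.114],[0.0335,-0.0083,-0.005],0.652],
    [[0,0,-0.114],[0.0342,-0.0045,0],0.652],
    [[0,0,-0.114],[0.0345,-0.0005,0],0.652],
    [[0,0,-0.114],[0.0343,0.0034,0],0.652],
    [[0,0,-0.114],[0.0337,0.0073,0],0.652],
    [[0,0,-0.114],[0.0327,0.0111,0.004],0.652],
    [[0,0,-0.114],[0.0312,0.0147,0.004],0.652],
    [[0,0,-0.114],[0.0293,0.0182,0.005],0.652]
  ]
}}

```text
clock: 21.85
tcp_pos: [511.0, 9.8, 164.6]
eef_rot: [180.0, -0.0, 130.8]
force: [0.7, -0.0, -0.6]
width: 0.346
gripper_force: 5.2
```

Call:
{"api": "jog_arm", "payload": {
  "deltas": [
    [[0,0,-0.114],[0.0271,0.0214,0.005],0.652],
    [[0,0,-0.114],[0.0245,0.0243,0.005],0.652],
    [[0,0,-0.114],[0.0215,0.027,0.005],0.652],
    [[0,0,-0.114],[0.0183,0.0292,0.005],0.652],
    [[0,0,-0.114],[0.0149,0.0311,0.005],0.652],
    [[0,0,0],[0,0,0],0.652],
    [[0,0,0],[0,0,0],0.652],
    [[0,0,0],[0,0,0],0.652]
  ]
}}

```text
clock: 22.52
tcp_pos: [504.3, 180.2, 139.5]
eef_rot: [-179.9, -0.0, 163.1]
force: [-0.3, -0.3, -0.1]
width: 0.347
gripper_force: 5.2
```

Run:
```python
from h import *
plan([504,180.8,102],163.2,n=2,width=0.652)
```

```text
2 rows from [504.3 180.2 139.5] [-1.7995e+02 -3.0000e-02  1.6315e+02] -> [504, 180.8, 102] 163.2
[[-0.0004, -0.0003, -0.0005], [0.0002, 0.0003, 0.0188], 0.652], [[-0.0004, -0.0003, -0.0005], [0.0002, 0.0003, 0.0188], 0.652],
```

Call:
{"api": "jog_arm", "payload": {
  "deltas": [
    [[0,0,0],[0,0.0003,0.02],0.652],
    [[0,0,0],[0,0.0003,0.02],0.652],
    [[0,0,0],[0,0,0.003],0.652],
    [[0,0,0],[0,0,0],0.652],
    [[0,0,0],[0,0,0],0.652],
    [[0,0,0],[0,0,0],0.652]
  ]
}}

```text
clock: 23.02
tcp_pos: [505.6, 180.8, 97.9]
eef_rot: [180.0, 0.1, 163.1]
force: [0.3, -0.3, 0.2]
width: 0.35
gripper_force: 5.2
```

Run:
```python
from h import *
im=get_image('wrist');np.save('im10.npy',im,allow_pickle=True);o=get_obs();print(o['tcp_pos'],o['eef_rot'],o['width'],o['gripper_force'],o['force'])
for n in ['tweezers','tip_a','pin_a','leg_a','screw_left_top']: print(n,[(np.round(d['location'],1).tolist(),round(d['p'],2)) for d in find_in('wrist',n)])
p=o['tcp_pos']
a=np.radians(o['eef_rot'][2]-90);dx=np.array([np.cos(a),np.sin(a),0])
for k in(-10,10): print('exp tip',proj(im,p+dx*k-[0,0,50.7]))
S=np.array([[506.9,189.95,25.8],[501.1,170.8,25.8]]);print('screws',[proj(im,s) for s in S])
m=masks_of('wrist','tweezers')[0]['region'];ys,xs=np.where(m);print(xs.min(),xs.max(),ys.min(),ys.max())
for y in range(ys.min(),min(ys.max(),ys.min()+70),4):
    r=np.where(m[y])[0];g=np.where(np.diff(r)>1)[0];print(y,r[0],[(r[i],r[i+1]) for i in g],r[-1])
```

```text
[505.60282806 180.94653174  97.99600023] [1.79943307e+02 7.86652824e-02 1.63136021e+02] 0.3530335913709156 5.2038393169641495 [-0.99013588  0.44764185 -1.38209703]
tweezers [([319.9, 296.8], 0.92), ([15.5, 244.8], 0.81)]
tip_a [([61.6, 304.8], 0.45), ([519.5, 32.9], 0.19)]
pin_a [([317.4, 192.6], 0.72)]
leg_a [([10.1, 255.1], 0.87), ([343.2, 261.2], 0.75), ([606.1, 106.0], 0.67)]
screw_left_top [([316.3, 194.2], 0.72)]
exp tip [301.1 225. ]
exp tip [331.9 225. ]
screws [array([329.2, 211.9]), array([301. , 211.9])]
0 74 189 308
189 5 [] 34
193 0 [] 38
197 0 [] 39
201 0 [] 37
205 0 [] 38
209 0 [(np.int64(13), np.int64(22))] 41
213 0 [(np.int64(12), np.int64(26))] 44
217 0 [(np.int64(12), np.int64(29))] 49
221 0 [(np.int64(13), np.int64(32))] 51
225 0 [(np.int64(13), np.int64(32))] 52
229 0 [(np.int64(14), np.int64(33))] 53
233 0 [(np.int64(14), np.int64(35))] 54
237 0 [(np.int64(15), np.int64(36))] 55
241 0 [(np.int64(15), np.int64(37))] 56
245 0 [(np.int64(16), np.int64(38))] 57
249 0 [(np.int64(16), np.int64(40))] 59
253 0 [(np.int64(17), np.int64(41))] 60
257 0 [(np.int64(18), np.int64(42))] 61
```

Run:
```python
from h import *
im=np.load('im10.npy',allow_pickle=True).item()['pixels'].astype(int)
b,g,r=im[...,0],im[...,1],im[...,2]
# symbol: Y yellow/brass, digit: gray level/12
for y in range(198,244):
    print(y,''.join((chr(ord('A')+min(25,r[y,x]//10)) if r[y,x]-b[y,x]>35 else chr(ord('a')+min(25,g[y,x]//10))) for x in range(284,350)))
```

```text
198 kkkkkkkjKKKKJIIJIIIIIIIJIIgiiiiiiijJLKKKKKKLKKKJJKLMLLiklllllllkij
199 kkkkkkkjLKLKKIIIIIIIIIIIIIgiihiiiijJLKKKKKKKKKKKIJLLLLillllllllkij
200 kkkkkkkiKKKJJIIIIIIIIIIJIIgiiiiiijjJLKKKKKLKKJKKJIKKKLjllllllllkik
201 kkkkkkkjKKKIIIIIHIIIIIIIJIgiiiiiikkJKKKKKKJJJJKKJIIJJLjklllllllljk
202 kkkkkkkiLKKJIHgggggggHIIJJhiihiiikkJKKKJJIHggghIIIIIJKjllllllllljk
203 kkkkkkkiKKKIfffggggfffIIIJgiiiiiikkJKKJIgfghhhhggHIIJJjllmmllllljk
204 kkkkkkkiKJJffffgggggffgHJJIijiiiikkJLKIfffghhihgffgIJJjklmmlllmmjk
205 kkkkkkkiKIgggffgghggggfgJKJjkiiiijkJKJggghhhiiihggfHIJjkllmmmmnmkl
206 kkkkkkkiKIghhgfhhhgggggfIKJkjiijjjjiJgfghhhhiiigggffIJjkklnnnnmmkl
207 kkkkkkkiJgghhgghiigggggfgKJkjijjjkkiIfghihhhhihhhgggHKjkklnnnnnmjm
208 kkkkkkkiHhhhgggiiihggggggJJkjikkjkjhIghiiihiiiihiggggJjkkkmmmmnmjm
209 kkkkkkkjghhggghiiihggghhgIhkkjkkjkkhJhiiiiiiiiihiggggIikkklkklnlim
210 kkkkkkkjhhhhhhhiiiihhhhiighkkikkjkkhIiiihiiiiiihhhhgggikkkkkklmlil
211 kkkkkkkjhihhhihhiihhiiiiighkkjkjjkkhhiiiiihiiiihhhhhhhjkkkkkklmlim
212 kkkkkkkihiiihhhhihihiiiiiIhkkjkkjkkiJihiiihiihihhhhiihikkkkkkkmlim
213 kkkkkkkjhhiiiihihiihiiiihJIkkjk
[... 1465 characters left out ...]
aabbbaaabbaaabaacfggggggghjklmllljhgggggfcabbaaaabaaaababaaaa
235 abaaaaababbaaabbbabbabfggggggghlllllllkhhhhjjfcbbaaaabaabaaaaabbbb
236 abbbabaaaaabaaaabababceggfgggghllllllllijjjlkgcbaabbaabaaababbbabb
237 abbaabbaaabababbbabaabfggggijkkklkklllkjkkkllhcbaaabbababaabaaabbb
238 bbbabaababaabbababaaacfgiijklllkkkkkklkkkkkkkhccbbbbabbaaabbabbbbb
239 abbbbaaaabbaaaaabaaaadhjkklkkkkkkkkkkllkkkkkkhdbaabaaaaaaabbbabbab
240 aabbaaaaabaaaabaaaaabdjkkkklkkkkkklkklkkkkkkkhcaaaaaaaababaaababaa
241 abaaabbbbcacbbabababaejkklklkkkkkkkkkkkkkkklkhdbaaababaaabbbbbbaba
242 babbbbccccccccbbbbabbejkkkklkkkkkkkkkkkkkkkkkicaaaaabbcccdccbbbbaa
243 baaabcdddddddcbaaaabbejkkklkkkkkkkkkkkkkkkkkkicbbbabbbdddddddccbbb
```

Run:
```python
from h import *
im=np.load('im10.npy',allow_pickle=True).item()
T=R.from_euler('xyz',[180,0,163.14],degrees=True)
sc=at_z(im,(314.9,210.2),25.8)
print('screw mid',sc,'screws',at_z(im,(329,210.2),25.8),at_z(im,(300.8,210.2),25.8))
for z in(45,47.3,49):
    t=at_z(im,(317.6,224.4),z)-T.apply([2.7,0,0]);print(z,'tipmid',t,'gap',np.linalg.norm(at_z(im,(333.2,224.4),z)-at_z(im,(302,224.4),z)),'screw-tip tool',T.inv().apply(sc-t).round(2))
o=get_obs();print(o['tcp_pos'],o['eef_rot'],o['width'])
```

```text
screw mid [502.8 180.6  25.8] screws [505.7 190.1  25.8] [499.9 171.1  25.8]
45 tipmid [508.88394401 180.71690782  45.        ] gap 20.497804760510352 screw-tip tool [ 5.79 -1.88 19.2 ]
47.3 tipmid [507.98394401 180.91690782  47.3       ] gap 20.27732724004818 screw-tip tool [ 4.87 -1.81 21.5 ]
49 tipmid [507.38394401 181.11690782  49.        ] gap 20.152667317256032 screw-tip tool [ 4.24 -1.82 23.2 ]
[504.88992117 181.22855944  97.20377957] [1.79985177e+02 2.29288136e-02 1.63199489e+02] 0.3489071858552167
```

Call:
{"api": "jog_arm", "payload": {
  "deltas": [
    [[0,0,0],[0.0048,-0.0018,0.005],0.652],
    [[0,0,0],[0,0,0.005],0.652],
    [[0,0,0],[0,0,0.003],0.652],
    [[0,0,0],[0,0,0],0.652],
    [[0,0,0],[0,0,0],0.652],
    [[0,0,0],[0,0,0],0.652],
    [[0,0,0],[0,0,0],0.652],
    [[0,0,0],[0,0,0],0.652]
  ]
}}

```text
clock: 24.03
tcp_pos: [499.8, 180.8, 84.0]
eef_rot: [180.0, 0.0, 163.2]
force: [-0.1, 0.1, -0.7]
width: 0.35
gripper_force: 5.2
```

Run:
```python
from h import *
I=get_image('wrist');np.save('im11.npy',I,allow_pickle=True);im=I['pixels'].astype(int);o=get_obs();print(o['tcp_pos'],o['eef_rot'],o['width'],o['force'])
b,g,r=im[...,0],im[...,1],im[...,2]
for y in range(200,236):
    print(y,''.join((chr(ord('A')+min(25,r[y,x]//10)) if r[y,x]-b[y,x]>30 else chr(ord('a')+min(25,g[y,x]//10))) for x in range(284,352)))
```

```text
[499.80489687 180.84048049  84.02244358] [1.79989391e+02 1.36311128e-02 1.63188387e+02] 0.3483701010108718 [-0.23161281 -0.07340163 -0.24181868]
200 ggggghghggggghhgggggggggghhghhghgghgggggggggghhhhhhhhhhhhhhhhhhhhhhh
201 hhhhhhhhhhhhhhghhhhhghhhhghhhhhhhhhhhhhhhhhhhhhhhhhihihihhhiihihhihh
202 iiiiihhhiiiihiiihhhhihhhhhihiiiihhhiiiiiiiiiiiiiiijjjjjjjjjjjjjjjjjj
203 jiiiiiiiiiiiiiiiiiiiiiiiiiiiiiiihhhijjjjjjjjjjjjjijjjkkkkkkkkkkkkkkk
204 kjjjiiiiiiiiiiiiiiiiiiiiiiiiiiiiiiijjkkkkkkjjjkkjiiiikkllllllklllllk
205 kjkkiiijjjiiiiiiiiiiiiiiiiiiiiiijjjikkkkkjkjjjjjjjiiijkklllllllllllk
206 kkkkjjjjjihhhhhhhhhghhhhhhhhhiiikjjjkkjiiiiihiiiiihhhijkjkllllllllll
207 kkkkkkkkjJIIHIIIIIIIHIIIIIIIhiihjkjjkkJJJIJIIJJJJIIIIIKKKKlllllllllk
208 kkkkkkkkiKIIIIIIIIIIIIIIIJIIIiihjkjjkjJKKJJJKKKKJIIIIIJJJKklllllllll
209 kkkkkkkkiKIIIIIIIIIIIIIIIIIIIiiijkjikjKKKKKKKKKJJIIIIIIIIJklllllllll
210 kkkkkkkkiKJIIIIIIIIIIIIIIIIIIijijkjikjKKKKKKKKKJIIIIIIJIIJkllllllllj
211 kkkkkkkkiKKIIIIIIIIIIIIIIIIIIijikjjikkKKKKKKKKKKIIIIIIIIIIjlllllllkj
212 kkkkkkkkiJJIIIIIIIIIIIIIIIIIIijijkjjkkKKKKKKKKKKIIIIIIIJIIijjklllllj
213 kk
[... 972 characters left out ...]
iiHIkkjkkjkkiKhihiihhGHHIHHGhihhikkkkkkkkjj
227 kkkkkkkkjhhiihHHHHHHIHhiiihIJkkjkkjkkiKhhiiihgHIHHHHHgihhikkkkkkkkkj
228 kkkkkkkkjJiiihHHffffHHghihhJJjkjjkjjjjKgiihhhgHHGffHHghhhikkkkkkkkkj
229 kkkkkkkjjJhhhhffffffgggiiihKJkkjkkjjkiKIhiihhgHfefeffgiiIikkkkkkkkkj
230 hhiihiijiIIhhgefffffffghihIKJkkijkjjjiKJhhihhgfffffeffhhJijkkjkkjkjj
231 cdddeefffFeefdccddedefgiiJJKJkjikjjjjhKKJiihhgeededdedeeHghhghhhhhgg
232 bbbbabcbbbbbbbabbbbbcegihKKKJjkijjjkjhKKKJhihfecccccbacccccccbdccccb
233 abaaabaabbaaabababbaacfJKKKKJkkjkkjkjhKKKKJihecbbbaabbabababbaaaaaba
234 bbbababaaaabaaabbaabbcfJKKKKJkkjkkjkjiKKKKKJJfcbaabbabaaaaaabaababaa
235 aabbababababaaaaabaaacHKKLKKikjjjkjkkiKKKKKJJfbaaaaaaaabaabbabaababb
```

Run:
```python
from h import *
im=np.load('im11.npy',allow_pickle=True).item()
T=R.from_euler('xyz',[180,0,163.2],degrees=True)
sl,sr=at_z(im,(331.4,224.9),25.8),at_z(im,(302.2,224.8),25.8);d=sl-sr
print('screws',sl,sr,np.linalg.norm(d),'dir',np.degrees(np.arctan2(-d[0],d[1])))
for z in(31.5,33.3,35):
    a,b=[at_z(im,(u,224.5),z)-T.apply([2.7,0,0]) for u in(333,301.8)];print(z,'gap',np.linalg.norm(a-b).round(2),'screw-tip tool',T.inv().apply(sl-a).round(2),T.inv().apply(sr-b).round(2))
o=get_obs();print(o['tcp_pos'],o['eef_rot'],o['width'])
```

```text
screws [505.6 189.7  25.8] [499.8 170.9  25.8] 19.67434878210711 dir -17.145550918861787
31.5 gap 20.4 screw-tip tool [ 0.16 -0.8   5.7 ] [ 0.17 -0.07  5.7 ]
33.3 gap 20.34 screw-tip tool [-0.66 -0.76  7.5 ] [-0.46 -0.09  7.5 ]
35 gap 20.15 screw-tip tool [-1.27 -0.68  9.2 ] [-1.12 -0.2   9.2 ]
[499.80489687 180.84048049  84.02244358] [1.79989391e+02 1.36311128e-02 1.63188387e+02] 0.3483701010108718
```

Call:
{"api": "jog_arm", "payload": {
  "deltas": [
    [[0,0,0],[-0.0004,-0.0004,0.002],0.6535],
    [[0,0,0],[0,0,0.002],0.6535],
    [[0,0,0],[0,0,0.001],0.6535],
    [[0,0,0],[0,0,0],0.6535],
    [[0,0,0],[0,0,0],0.6535],
    [[0,0,0],[0,0,0],0.6535]
  ]
}}

```text
clock: 24.58
tcp_pos: [499.9, 180.3, 78.8]
eef_rot: [-180.0, -0.0, 163.2]
force: [1.1, -1.0, -1.1]
width: 0.346
gripper_force: 6.4
```

```bash
cat > fz.py <<'E'
from h import *
F=[];P=[];W=[]
for i in range(12): I=get_image('wrist');o=get_obs();F.append(o['force']);P.append(o['tcp_pos']);W.append(o['width'])
print('F',np.mean(F,0).round(2),np.std(F,0).round(2),'P',np.mean(P,0).round(2),'W',np.mean(W).round(4),o['clock'],o['gripper_force'],o['eef_rot'].round(2))
np.save('imL.npy',I,allow_pickle=True)
im=I['pixels'].astype(int);b,g,r=im[...,0],im[...,1],im[...,2]
for y in range(218,236):
    print(y,''.join((chr(ord('A')+min(25,r[y,x]//10)) if r[y,x]-b[y,x]>30 else chr(ord('a')+min(25,g[y,x]//10))) for x in range(288,348)))
E
python3 fz.py
```

```text
F [ 0.14 -0.05 -0.58] [0.44 0.38 0.38] P [499.95 180.31  78.93] W 0.3478 25.1833 6.387181207537651 [180.    -0.   163.19]
218 kkkkjKJIIIIHHHgggHHHIIIJJjkkjkkjkkiKKKKKJJIHfHHHIIIIIIIiiiij
219 kkkkjJJIIHffgggggfffIIIIJikkjkkjkkjKKJJJHgfgfggffHIIIIIiiijj
220 kkkkjJJIHfffgggggffffHIIIikkjkjjkkiKKJHgffgggggfffHIIIIjjjjj
221 kkkkkJKIffffggggggfffgIJJikkjkkjjkiKKIggffggggggfffHIIIkkkkj
222 kkkkkKJgfgggggghgggfffgKKjkkjkkjjkiKJggggggggggggfffHIJjkkkk
223 kkkkjJIfgggggghhgggggffJKjkkjkkjkkiJIfgghhggggggihgffIJkkkkk
224 kkkkkJHfggggfgggggggggfIKjkjjkkjkkiJgfhhhhhgfffgjhggfHJkkkkk
225 kkkkkJgggggfGHHGGfggggggJjkjjkkjkjiJfghhihgGGHGfhggggHJkkkkk
226 kkkkjJgggggGHIIHHGfgghhfJjkkjkkjkjiJghhhhhHHHIHHghhhhgJkkkkk
227 kkkkkJggghgHHHHHIHghhhhhJjkkjkkjkjhJghhhhgHIIHHHHhhihgJkkkkk
228 kkkkjIhhhhgHffffHIghihhhJikkjkjjkkiJhihihGHHfffGHghiihJkkkkk
229 jkkkjIhiihgffffffggiiiihJikkjkkjkkiKhhhihgHfffffgghhihJjkkkk
230 hiijigghhgfeeeffffhhhiihJikkjkjikkiKhhhhhgfeeffffghhhhJjkkkk
231 defffeeefdddddedefghiihIKjjjjkjijjiKhiihhgeeedeeedeffffgghhg
232 bbbcbbabcababccccdfihihKKikjjkkiijIKJiihhfecbccbabbcbccccccc
233 baaabaababaaaaaabcfhhhhKKjkijjkijjIKKihhgfcbabaaaaaaabbaabab
234 aaabbaaaabaaaaaaacfhihJKKjkjjkkjkjIKKJhihebabaabbbbaaaababaa
235 baababaabbaaaabbacgihKKKKikkjkkjkjIKKKJhiebaaaaababbaaaaabaa
```

Call:
{"api": "jog_arm", "payload": {
  "deltas": [
    [[0,0,0],[0,0,0.001],0.6535],
    [[0,0,0],[0,0,0.001],0.6535],
    [[0,0,0],[0,0,0.001],0.6535],
    [[0,0,0],[0,0,0.001],0.6535],
    [[0,0,0],[0,0,0],0.6535],
    [[0,0,0],[0,0,0],0.6535],
    [[0,0,0],[0,0,0],0.6535]
  ]
}}

```text
clock: 25.77
tcp_pos: [499.9, 180.3, 74.9]
eef_rot: [-180.0, -0.0, 163.2]
force: [-0.1, 0.4, -0.4]
width: 0.347
gripper_force: 6.4
```

```bash
python3 fz.py
```

```text
F [-0.04 -0.07 -0.36] [0.45 0.57 0.47] P [499.92 180.29  74.91] W 0.3469 26.3667 6.373709589242935 [180.     0.   163.19]
218 kkkkiIIIIIIIIIIIIIIIIIIIIikkjkkjkkjKKKKKKKKJIIIIIIIIIIIhiiij
219 kkkjhIIIIIIIIIIIIIIIIIIIJikkjkkjkkiKLKKKKKKIIIIIIIIIIIIhiiij
220 kkkjhIIIIIIHHIggHHIIIIIJJjkkjkkjkkjKKKKKKJJHHHHIIIIIIIIhiiii
221 kkkjhIIIIHfgggghgffHIIIJJikkjkkjkkiKKKJJIGggggggfHIIIIIgiiii
222 kkkkhIIIHfefgggggfffHIIIIhkkjkkjkjiKKKIHfffggggfffHIIIIhjiii
223 kkkkiIIHffffggggggffgHIIIikkjkkjjkiKKKIgfffgggggfffHIIIikiii
224 kkkkiIIgfgffgfffggggffgIIjkkjkkjjjjKKIgggggggggfgfgggIJikjjj
225 kkkkiIHffggfGHHHffggfffIIikkjkkjkkiKJggghhgGGHHffggffIJjkkkj
226 kkkjiIgggggGHIHHHGggggfIJikjjkjjkkiJIfghhhGHHHHHfgggfHJikkkk
227 kkkkiIfgggfHHHHHIHfgggfHJjkjjkkjkkiJffhiigHHHIIHHgggggJjkkkk
228 kkkkiHggggGHffffHIfgggggJjkkjkkjkkiJghhhhGHHGffHHfggggIikkkk
229 kkkkiIggggfffffffgghhggfJjkkjkkjkjhJghiihgHffffffgggggHikkkk
230 iijiggfggfeffffeffgihhggJikkjkkjkjiKgihhhgffffffffgggggijkjk
231 eeffdddeedddeddddeghhihgIhkkjkkjkkiJghiihgeeeeededeeeeffgggh
232 abbbbaabbabbbbbccdfhiihgJikkjkkjkkiKhhihhfecccccbbbbcbcbcccb
233 aabbbbaabbbbbaaaccfhiihHJikkjkjjjkiKhhhhhecaaaaababababaabbb
234 aaaabaaaaaaabaaabbfiiihIJikjjkkjijiKIhhihebbbaaaaaaaaaabbaba
235 abbbaaaabbababaaacfiiihKKjkjjkjijjiKJhhhhfbbbabbabaabaabbaaa
```

Call:
{"api": "jog_arm", "payload": {
  "deltas": [
    [[0,0,0],[0,-0.0002,0.001],0.6535],
    [[0,0,0],[0,0,0.0005],0.6535],
    [[0,0,0],[0,0,0],0.6535],
    [[0,0,0],[0,0,0],0.6535],
    [[0,0,0],[0,0,0],0.6535]
  ]
}}

```text
clock: 26.78
tcp_pos: [500.0, 180.2, 73.5]
eef_rot: [180.0, 0.0, 163.2]
force: [-0.2, -1.0, -1.1]
width: 0.351
gripper_force: 6.3
```

```bash
python3 fz.py|head -1
```

```text
F [-0.15  0.77  0.67] [0.55 0.53 0.55] P [499.94 180.15  73.43] W 0.3462 27.3833 6.333748698234558 [179.99   0.   163.19]
```

Call:
{"api": "jog_arm", "payload": {
  "deltas": [
    [[0,0,0],[0,0,0.001],0.6535],
    [[0,0,0],[0,0,0.0005],0.6535],
    [[0,0,0],[0,0,0],0.6535],
    [[0,0,0],[0,0,0],0.6535],
    [[0,0,0],[0,0,0],0.6535]
  ]
}}

```text
clock: 27.8
tcp_pos: [499.9, 180.1, 71.9]
eef_rot: [180.0, 0.0, 163.2]
force: [1.2, 2.0, 2.3]
width: 0.345
gripper_force: 6.3
```

```bash
python3 fz.py
```

```text
F [0.45 0.83 1.77] [0.4  0.35 0.48] P [499.92 180.12  71.92] W 0.3474 28.4 6.285954415798187 [180.     0.   163.19]
218 jjiigIIIIIIIIIIIIIIIIIIJJikkjkkjjkjJKKKKKKKJJIIIIIIIJIIIhiii
219 kkjihIIIIIIIIIIIIIIIIJJJKJkkikkjjkjJKKKKKKKJIIIIIIIIIIIIiiij
220 kkkigIIIIIIIIIIIIIIIIIJJKJkjikkjjkiJKLKKKKKIIIIIIIIIIIIIiiii
221 kkkihIIIIIIIIIHHHIIIIJJJKJkkjkkjjkjJKKKLKKKIIIIIIIIIIIIIiiii
222 kkkjhIIIIIHHggggfHHIIJIIJhjkjkjjjkkJKKKKJJIHgggHHIIIIIJIiiii
223 kkkjhIIIIHffgggfgfffHIJIIhkkjkkjjkkJLKJJHffgggggffHIIJIIiiii
224 kkkkhIJIHfffgggggffffHIIIhkkjkkjikjJKKIHgffgggggfefHIIIIiiii
225 kkkkhIIHgfffggggggffggHIIhkkjkkjikkKKJHfgffgggggffffHIIIiiii
226 kkkkiIHfffggfGGfgggggffIIikkjjkkikjKKIgfgggfgfffffgffHIIijjj
227 kkkkiIHfgggfGGGGGfgggffIJikjjkkjjkkKJgfggggGGGGGfgggfgIIjjkk
228 kkkkiIfgggffffffeffgggfHKikjjkkkjkjKIffhggfGGffffggggfHJkkkk
229 kkkjiHfgggfffffffffgggfgKikjikkkkkjJHfhhgfffffffffgggfHJkkkk
230 iiiihffggffffffefffggggfJikkjkkkkkjJHhhihgefffffffgggggJjkjj
231 efffeddeedddededdffgggggJhkkjkkkkkkJHhihhgeeedeedeeeeeffghgh
232 bbbbaaabbbbbbbbbbdfgggggJhkkjkkkkkkJIiiihfecbccbccbccccccbbc
233 ababbabaaaaaabbaccegghhgJhkkjkkkkkjJIihhhfdbabbaababaaabaaaa
234 abaabbaaaabaabababeghhhhJhkkjkkjjkjJIiihhfbaaaaaabaaaaaaaabb
235 aaabaaaabaabbabaabehihhgKhkjjkkjikkJJiiihebaabaababaabaabbab
```

Call:
{"api": "jog_arm", "payload": {
  "deltas": [
    [[0,0,0],[0,0,-0.0012],0.6535],
    [[0,0,0],[0,0,0],0.6535],
    [[0,0,0],[0,0,0],0.6535],
    [[0,0,0],[0,0,0],0.6535],
    [[0,0,0],[0,0,0],0.6535],
    [[0,0,0],[0,0,0],0.6535]
  ]
}}

```text
clock: 28.9
tcp_pos: [499.8, 180.1, 73.1]
eef_rot: [-180.0, -0.0, 163.2]
force: [0.2, 0.7, 1.3]
width: 0.349
gripper_force: 6.3
```

```bash
python3 fz.py
```

```text
F [0.38 0.77 0.91] [0.22 0.48 0.59] P [499.85 180.09  73.08] W 0.3471 29.5 6.307653710246086 [-180.     -0.    163.19]
218 kkkkiIIIIIIIIIIIIIIIIIIIKJkjikkjjkjJKKKKKKKJIIIIIIIIIIIIjjij
219 kkkkiIIIIIIIIIIIIIIIIIIJKikkijkjjjjJKKKKKKKJIIIIIIIIIIIIiiii
220 kkkjhIIIIIIIJIIIIIIIIIIJKJkkijkjjkjJKKKKKKKIIIIIIIIIIIIIiiii
221 kkkjhIIIIIIHHHgfHHIHIIIIJijkikkjjkjJLKKKKJJIHHHHIIIIIIIIiiii
222 kkkjhIIIIIHgggfgggffHJIIIhkkjkkjjkjJKKJJIHfgggggfGIIIJIIiiii
223 kkkjhIIIHgffggggggffgIIJIhkkjkkjikjJKKIHfffgggggfffIIIIIiiii
224 kkkkiIIHgfffggggggfffgHIIhkkjjjjikjJKKHggffgggggfeffIIIIiiii
225 kkkkjJIgffgffffffggfgfgIIikkjkkjjkjKKJfgggggfgfgggfffIIIiijj
226 kkkkjJHffggfGGHHfggggffIIikkjjkjjkkJJHfghhhGGHHffgggffIIjjjk
227 kkkkkIHfgggfHHHHHfghggfIJJkjjkkjjkkJIffhhhfHHHHHfgggggIIkkkk
228 kkkkjIfgggfffffHHGfgggfgJJkjijjjjkjJIfghigGGGffGGfgggfHIkkkk
229 kkkkjIfgggfffffffffgggggJJkkikkkjkiJHghhigffffffffgggggIkkkk
230 iiijiHfgggfeefffffggggggIhkkjkkjjjjJHhhihgffffffffgggggIjkkj
231 effffddeedcddddddefgggggIhkkjkkjjkjKIiiihgeedeeeedeedfefhghh
232 cbbbabbbababccbbcdfgggghHhkkjjkjjkkKIiiihfdcccbbbbbbbccccccc
233 babaabbababaababaceghhhhJikkjkkjjkjJIiiihfcbbaababbaaabaaaba
234 baaaaaaaaaaaabbbabehhhihKJkkjkkjikjJIhiihebaabaabbbbaaaabaab
235 babaaaabbbbaaabaabehiiiJKJkkjjkjjkkJJhhhhebbaabaabbbabaaaaaa
```

Both pins are pressed about 2 mm and sit on the middle of their screw heads, and the gap is steady. I'm handing in the job.

```bash
python3 -c "
from workcell import finish_job
print(finish_job())"
```

```text
the job is handed in; nothing more can be done
None
```

The job is handed in at about 29.5 s: the slack screw's slot came parallel to the tight one's (I felt no clear stop in the wrist torque, only the slot angle in the images), the screwdriver is back upright in its hole, and the tweezers are held with a tip on the middle of each screw head, gap about 20 mm, pins pressed in about 2 mm.

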